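# Put the spacer kit away in the bench chest

### The job

Put the spacer kit away in the open drawer of the bench chest: turn each loose D-bore spacer so that its flat matches the flat of an empty D post and drop it over the post, right down on the drawer's floor, and nest the loose parts cups into the cup fixed in the drawer, so that they make one upright stack. When everything is in, push the drawer fully home without slamming it, and leave the hammer, the can and the tape where they are.

Things in the scene. Friction and masses are not known exactly. Their poses are not given: they have to be found in the camera images.
- spacer1_mid (a point): Loose aluminium D-bore spacer: ring 60 mm across, 34 mm high, 160 g, lying flat on the bench. Through bore: circle of radius 19 mm cut by one flat 12 mm from the axis. Point: its centre, half-way up. z: bore axis; x: from the axis square to the bore's flat, where a dark line is scribed on the top face. At some starts one spacer is absent (None).
- spacer2_mid (a point): Loose aluminium D-bore spacer: ring 60 mm across, 34 mm high, 160 g, lying flat on the bench. Through bore: circle of radius 19 mm cut by one flat 12 mm from the axis. Point: its centre, half-way up. z: bore axis; x: from the axis square to the bore's flat, where a dark line is scribed on the top face. At some starts one spacer is absent (None).
- spacer3_mid (a point): Loose aluminium D-bore spacer: ring 60 mm across, 34 mm high, 160 g, lying flat on the bench. Through bore: circle of radius 19 mm cut by one flat 12 mm from the axis. Point: its centre, half-way up. z: bore axis; x: from the axis square to the bore's flat, where a dark line is scribed on the top face. At some starts one spacer is absent (None).
- spacer4_mid (a point): Loose aluminium D-bore spacer: ring 60 mm across, 34 mm high, 160 g, lying flat on the bench. Through bore: circle of radius 19 mm cut by one flat 12 mm from the axis. Point: its centre, half-way up. z: bore axis; x: from the axis square to the bore's flat, where a dark line is scribed on the top face. At some starts one spacer is absent (None).
- post1_foot (a point): Steel D post on the drawer's floor, 46 mm high, top 9 mm tapered: circle of radius 17 mm cut by one flat 10 mm from the axis. Point: on its axis at the floor. x: from the axis square to the flat; z up. A spacer drops on only with its x the same way as the post's (within 8 degrees). Any spacer, one per post. Posts stand 2 by 2, 85 mm apart front to back, 110 mm across.
- post2_foot (a point): Steel D post on the drawer's floor, 46 mm high, top 9 mm tapered: circle of radius 17 mm cut by one flat 10 mm from the axis. Point: on its axis at the floor. x: from the axis square to the flat; z up. A spacer drops on only with its x the same way as the post's (within 8 degrees). Any spacer, one per post. Posts stand 2 by 2, 85 mm apart front to back, 110 mm across.
- post3_foot (a point): Steel D post on the drawer's floor, 46 mm high, top 9 mm tapered: circle of radius 17 mm cut by one flat 10 mm from the axis. Point: on its axis at the floor. x: from the axis square to the flat; z up. A spacer drops on only with its x the same way as the post's (within 8 degrees). Any spacer, one per post. Posts stand 2 by 2, 85 mm apart front to back, 110 mm across.
- post4_foot (a point): Steel D post on the drawer's floor, 46 mm high, top 9 mm tapered: circle of radius 17 mm cut by one flat 10 mm from the axis. Point: on its axis at the floor. x: from the axis square to the flat; z up. A spacer drops on only with its x the same way as the post's (within 8 degrees). Any spacer, one per post. Posts stand 2 by 2, 85 mm apart front to back, 110 mm across.
- cup1_mid (a point): Loose white plastic cup, 40 mm high: its upper 16 mm is a straight lip 66 mm across outside, 61 inside; below, a cone narrowing from 57 to 40 mm across at the foot. 60 g, upright on the bench. Nested, its lip rests on the rim below and it stands 16 mm higher than that cup. Point: on the axis, 20 mm over the foot; z out of the mouth.
- cup2_mid (a point): Loose white plastic cup, 40 mm high: its upper 16 mm is a straight lip 66 mm across outside, 61 inside; below, a cone narrowing from 57 to 40 mm across at the foot. 60 g, upright on the bench. Nested, its lip rests on the rim below and it stands 16 mm higher than that cup. Point: on the axis, 20 mm over the foot; z out of the mouth.
- fixedcup_mid (a point): The fixed cup, screwed to the drawer's floor, its axis 115 mm from the nearer column of posts and 63 mm from the drawer's left wall: a white plastic cup, 40 mm high: its upper 16 mm is a straight lip 66 mm across outside, 61 inside; below, a cone narrowing from 57 to 40 mm across at the foot. Point: on the axis, 20 mm over the foot; z out of the mouth.
- drawer (a joint): How far the red bench chest's drawer is pushed in, m: 0 fully open, 0.22 home against its stop; starts at 0 to 0.025. It closes away from the robot, along x of drawer_pull, needs about 4 N and a little more with speed, and stays where left. The chest is fixed, 390 mm wide, 260 deep, 114 high, turned by up to 0.1 rad.
- drawer_pull (a point): Middle of the front face of the drawer's pull, a strip 220 mm wide, 14 high, standing 12 mm out of the front, 100 mm over the bench; moves with the drawer. x: the way the drawer closes; y: left along the front. Front panel 12 mm thick, 390 wide, its top 110 mm over the bench. Drawer floor 20 mm over the bench; side and back walls rise 30 mm from it.
- hammer_mid (a point): A hammer lying on the bench, a bystander; a point on its middle.
- can_mid (a point): A paint can 66 mm across and 100 mm high, a bystander; its centre.
- tape_mid (a point): A roll of tape lying flat, 90 mm across and 24 mm high, a bystander; its centre.
Not all that is in view belongs to the job. Leave any blue or turquoise look-alike of the part that bears spacer1_mid alone.

How it is judged (in metres and radians):
On the way:
1. with the drawer still open, every spacer sits down on a post of its own and every cup is nested on the fixed cup (((horizontal distance between spacer1_mid and post1_foot below 0.006 m and z of spacer1_mid in the frame of post1_foot between 0.012 and 0.021 m and angle between the x axis of spacer1_mid and the x axis of post1_foot, either way round below 0.35 rad) or (horizontal distance between spacer1_mid and post2_foot below 0.006 m and z of spacer1_mid in the frame of post2_foot between 0.012 and 0.021 m and angle between the x axis of spacer1_mid and the x axis of post2_foot, either way round below 0.35 rad) or (horizontal distance between spacer1_mid and post3_foot below 0.006 m and z of spacer1_mid in the frame of post3_foot between 0.012 and 0.021 m and angle between the x axis of spacer1_mid and the x axis of post3_foot, either way round below 0.35 rad) or (horizontal distance between spacer1_mid and post4_foot below 0.006 m and z of spacer1_mid in the frame of post4_foot between 0.012 and 0.021 m and angle between the x axis of spacer1_mid and the x axis of post4_foot, either way round below 0.35 rad)) and ((horizontal distance between spacer2_mid and post1_foot below 0.006 m and z of spacer2_mid in the frame of post1_foot between 0.012 and 0.021 m and angle between the x axis of spacer2_mid and the x axis of post1_foot, either way round below 0.35 rad) or (horizontal distance between spacer2_mid and post2_foot below 0.006 m and z of spacer2_mid in the frame of post2_foot between 0.012 and 0.021 m and angle between the x axis of spacer2_mid and the x axis of post2_foot, either way round below 0.35 rad) or (horizontal distance between spacer2_mid and post3_foot below 0.006 m and z of spacer2_mid in the frame of post3_foot between 0.012 and 0.021 m and angle between the x axis of spacer2_mid and the x axis of post3_foot, either way round below 0.35 rad) or (horizontal distance between spacer2_mid and post4_foot below 0.006 m and z of spacer2_mid in the frame of post4_foot between 0.012 and 0.021 m and angle between the x axis of spacer2_mid and the x axis of post4_foot, either way round below 0.35 rad)) and ((horizontal distance between spacer3_mid and post1_foot below 0.006 m and z of spacer3_mid in the frame of post1_foot between 0.012 and 0.021 m and angle between the x axis of spacer3_mid and the x axis of post1_foot, either way round below 0.35 rad) or (horizontal distance between spacer3_mid and post2_foot below 0.006 m and z of spacer3_mid in the frame of post2_foot between 0.012 and 0.021 m and angle between the x axis of spacer3_mid and the x axis of post2_foot, either way round below 0.35 rad) or (horizontal distance between spacer3_mid and post3_foot below 0.006 m and z of spacer3_mid in the frame of post3_foot between 0.012 and 0.021 m and angle between the x axis of spacer3_mid and the x axis of post3_foot, either way round below 0.35 rad) or (horizontal distance between spacer3_mid and post4_foot below 0.006 m and z of spacer3_mid in the frame of post4_foot between 0.012 and 0.021 m and angle between the x axis of spacer3_mid and the x axis of post4_foot, either way round below 0.35 rad)) and ((horizontal distance between spacer4_mid and post1_foot below 0.006 m and z of spacer4_mid in the frame of post1_foot between 0.012 and 0.021 m and angle between the x axis of spacer4_mid and the x axis of post1_foot, either way round below 0.35 rad) or (horizontal distance between spacer4_mid and post2_foot below 0.006 m and z of spacer4_mid in the frame of post2_foot between 0.012 and 0.021 m and angle between the x axis of spacer4_mid and the x axis of post2_foot, either way round below 0.35 rad) or (horizontal distance between spacer4_mid and post3_foot below 0.006 m and z of spacer4_mid in the frame of post3_foot between 0.012 and 0.021 m and angle between the x axis of spacer4_mid and the x axis of post3_foot, either way round below 0.35 rad) or (horizontal distance between spacer4_mid and post4_foot below 0.006 m and z of spacer4_mid in the frame of post4_foot between 0.012 and 0.021 m and angle between the x axis of spacer4_mid and the x axis of post4_foot, either way round below 0.35 rad)) and horizontal distance between each of cup1_mid, cup2_mid and fixedcup_mid below 0.006 m and angle between each of cup1_mid, cup2_mid's own z axis and vertical below 0.12 rad and (z of cup1_mid in the frame of fixedcup_mid between 0.012 and 0.02 m or z of cup1_mid in the frame of fixedcup_mid between 0.028 and 0.036 m) and (z of cup2_mid in the frame of fixedcup_mid between 0.012 and 0.02 m or z of cup2_mid in the frame of fixedcup_mid between 0.028 and 0.036 m) and value of joint drawer below 0.17 m), for 0.2 s.
At the end, for the whole second after the job is handed in: Drawer under 5 mm open. Each spacer over a post: within 6 mm of its axis, centre 12 to 21 mm over the drawer floor, x axes in line within 0.35 rad. Each cup upright within 0.12 rad, within 6 mm of the fixed cup's axis, 16 or 32 mm (+-4) above it (((horizontal distance between spacer1_mid and post1_foot below 0.006 m and z of spacer1_mid in the frame of post1_foot between 0.012 and 0.021 m and angle between the x axis of spacer1_mid and the x axis of post1_foot, either way round below 0.35 rad) or (horizontal distance between spacer1_mid and post2_foot below 0.006 m and z of spacer1_mid in the frame of post2_foot between 0.012 and 0.021 m and angle between the x axis of spacer1_mid and the x axis of post2_foot, either way round below 0.35 rad) or (horizontal distance between spacer1_mid and post3_foot below 0.006 m and z of spacer1_mid in the frame of post3_foot between 0.012 and 0.021 m and angle between the x axis of spacer1_mid and the x axis of post3_foot, either way round below 0.35 rad) or (horizontal distance between spacer1_mid and post4_foot below 0.006 m and z of spacer1_mid in the frame of post4_foot between 0.012 and 0.021 m and angle between the x axis of spacer1_mid and the x axis of post4_foot, either way round below 0.35 rad)) and ((horizontal distance between spacer2_mid and post1_foot below 0.006 m and z of spacer2_mid in the frame of post1_foot between 0.012 and 0.021 m and angle between the x axis of spacer2_mid and the x axis of post1_foot, either way round below 0.35 rad) or (horizontal distance between spacer2_mid and post2_foot below 0.006 m and z of spacer2_mid in the frame of post2_foot between 0.012 and 0.021 m and angle between the x axis of spacer2_mid and the x axis of post2_foot, either way round below 0.35 rad) or (horizontal distance between spacer2_mid and post3_foot below 0.006 m and z of spacer2_mid in the frame of post3_foot between 0.012 and 0.021 m and angle between the x axis of spacer2_mid and the x axis of post3_foot, either way round below 0.35 rad) or (horizontal distance between spacer2_mid and post4_foot below 0.006 m and z of spacer2_mid in the frame of post4_foot between 0.012 and 0.021 m and angle between the x axis of spacer2_mid and the x axis of post4_foot, either way round below 0.35 rad)) and ((horizontal distance between spacer3_mid and post1_foot below 0.006 m and z of spacer3_mid in the frame of post1_foot between 0.012 and 0.021 m and angle between the x axis of spacer3_mid and the x axis of post1_foot, either way round below 0.35 rad) or (horizontal distance between spacer3_mid and post2_foot below 0.006 m and z of spacer3_mid in the frame of post2_foot between 0.012 and 0.021 m and angle between the x axis of spacer3_mid and the x axis of post2_foot, either way round below 0.35 rad) or (horizontal distance between spacer3_mid and post3_foot below 0.006 m and z of spacer3_mid in the frame of post3_foot between 0.012 and 0.021 m and angle between the x axis of spacer3_mid and the x axis of post3_foot, either way round below 0.35 rad) or (horizontal distance between spacer3_mid and post4_foot below 0.006 m and z of spacer3_mid in the frame of post4_foot between 0.012 and 0.021 m and angle between the x axis of spacer3_mid and the x axis of post4_foot, either way round below 0.35 rad)) and ((horizontal distance between spacer4_mid and post1_foot below 0.006 m and z of spacer4_mid in the frame of post1_foot between 0.012 and 0.021 m and angle between the x axis of spacer4_mid and the x axis of post1_foot, either way round below 0.35 rad) or (horizontal distance between spacer4_mid and post2_foot below 0.006 m and z of spacer4_mid in the frame of post2_foot between 0.012 and 0.021 m and angle between the x axis of spacer4_mid and the x axis of post2_foot, either way round below 0.35 rad) or (horizontal distance between spacer4_mid and post3_foot below 0.006 m and z of spacer4_mid in the frame of post3_foot between 0.012 and 0.021 m and angle between the x axis of spacer4_mid and the x axis of post3_foot, either way round below 0.35 rad) or (horizontal distance between spacer4_mid and post4_foot below 0.006 m and z of spacer4_mid in the frame of post4_foot between 0.012 and 0.021 m and angle between the x axis of spacer4_mid and the x axis of post4_foot, either way round below 0.35 rad)) and horizontal distance between each of cup1_mid, cup2_mid and fixedcup_mid below 0.006 m and angle between each of cup1_mid, cup2_mid's own z axis and vertical below 0.12 rad and (z of cup1_mid in the frame of fixedcup_mid between 0.012 and 0.02 m or z of cup1_mid in the frame of fixedcup_mid between 0.028 and 0.036 m) and (z of cup2_mid in the frame of fixedcup_mid between 0.012 and 0.02 m or z of cup2_mid in the frame of fixedcup_mid between 0.028 and 0.036 m) and value of joint drawer above 0.215 m); the robot touches nothing.
It fails at once if the drawer slams (closes faster than 0.5 m/s) (velocity of joint drawer above 0.5 m/s).
It fails at once if the hammer is moved by more than 40 mm (distance of hammer_mid from where it was at the start of the episode above 0.04 m).
It fails at once if the can is moved by more than 40 mm (distance of can_mid from where it was at the start of the episode above 0.04 m).
It fails at once if the tape is moved by more than 40 mm (distance of tape_mid from where it was at the start of the episode above 0.04 m).
Of spacer1, spacer2, spacer3, spacer4 only 3 to 4 are there at a start; the rules pass over those that are not, and their reading is None.
At some moment in a run one of spacer1, spacer2, spacer3, spacer4, cup1, cup2 may be knocked a few centimetres aside while the robot is not near it.
It also fails if it takes over 210 s, if anything falls off the work surface, if the arm or the gripper's body presses on something with over 40 N, if the wrist force passes 120 N, or if a joint passes its speed limit or range.

### The arm

A 6-joint arm with a two-finger parallel gripper is mounted at the origin on the work surface. World frame = base frame: x ahead of the robot, y to its left, z up, the work surface at z = 0. Lengths are in mm, angles in rad, forces in N, time in s.
With the tool pointing down it reaches from about 350 to 850 mm from the base axis. Payload 8.1 kg.
Tool frame: the origin (TCP) lies at the very end of the fingers, on their centre line; the grasp point (between the pads) lies 19 mm behind it; z points along the fingers, y is the line along which they close (so a half turn about z gives the same grasp; the last joint's range is limited). The gripper opens to 85 mm and grips with 20 to 120 N. Pads are 22 mm wide; open, the fingers measure 114 mm over their backs; the gripper's body (76 mm by 85 mm) begins 54 mm behind the grasp point. The pads swing forward as they close: fully open they stand 13 mm farther back than shut.
Start: joints at [-1.222, 0.13, 1.488, -0, 1.523, -0.085], TCP at [252.213, -544.421, 231.292] pointing down, gripper open.
Joint ranges: [-2.96, 2.96], [-0.89, 2.26], [0.02, 2.5], [-1.34, 4.48], [0, 2.73], [-2.66, 2.66]. Speed limits (rad/s): [2.39, 2.39, 2.79, 3.14, 3.14, 3.14].

### API

Orientations are given as a unit quaternion [w, x, y, z].
In Python, from workcell import bot gives the robot as it stands. The module is installed in compiled form; this text tells all that it offers.
- The arm moves only by the tool play_rows, never from a script. Its argument "increments" is a list of rows, each a list of 7 numbers: the opening, from -1 (shut) to 1 (fully open), then the shift along the tool's x, y, z as a fraction of full scale, then the turn, a rotation vector about the tool's x, y, z as a fraction of full scale. In form: [[hand, dx, dy, dz, rx, ry, rz], ...]. A call has 1 to 10 rows; each row shifts and turns the commanded pose from where the row before left it, along the tool's axes as they then stand; what a row does not reach is not made up. Full scale, the value 1, is 2 cm for a shift and pi/2 rad for a turn. A row lasts 1/12 s, in which the tool goes at most 41.7 mm and 7.16 degrees, less where a joint would pass 70% of its speed; a pose out of reach is approached as far as the arm can. A call with a number of a shift or a turn outside -1 to 1 is refused whole. A call with a gripper value outside its range is refused whole. The fingers move at their own pace and stop on an object; "squeeze" is the grip in N (left out, the last holds). Time passes only in rows, so rows that do not move let the fingers close. It gives the time, the measured TCP pose, the force, the opening and the grip force at its end, in the units of the state.
- bot.sense(): the state, without advancing time (a new reading comes with each control period).
- bot.grab_frame(name): name is "side" or "top"; returns a dict with "pixels" (420x560x3 uint8, blue, green, red), "fov_y" (degrees; the focal length in pixels is half the picture's height over the tangent of half this angle, whatever the lens; pixels are square), "cx", "cy" (the principal point, pixels), "R" (3x3) and "t" (3): a world point X has camera coordinates R X + t. Camera axes: x right, y down, z forward; pixel columns grow to the right and rows downward; lengths in mm; the calibration is good to about 2 mm. A picture is of the moment at which its call begins. There is no depth.
- bot.close_job(): hands the job in; it is judged then, once.
Trained networks look in a picture, given as the dict that the camera call returned (one of the last four; its "shot" number tells which), for a name from the list of things; names that differ only in an ending like _2 or _b are one class to them, and where a whole thing is asked for, a point or a joint stands for the part that bears it (a point fixed in the world has none). Each returns a list of dicts, best first, with "conf" (0 to 1); they miss things now and then, are a little off and sometimes report something else, mostly with a low value. They report only what shows in the picture. A call takes as long as a camera call. They do not tell look-alikes from the thing itself.
- bot.find_in(picture, label): "uv" ([column, row] in pixels, amid what is visible of it).
The state is a dict: "time": time; "joint_positions": joint angles; "qd": joint speeds; "effort": joint torques, N m; "tool_pos": TCP position; "tool_rot": TCP orientation; "force": force on the tool from outside, world axes, zero at the start; "torque": the same for the moment, N m; "width": finger opening in mm; "finger_force": force on a finger pad.
Only numpy, scipy, OpenCV 4.12 (cv2) and the standard library are available. Lean on these libraries where they do the work, as an engineer would, in place of code of your own. Each camera call takes 0.05 s, during which the arm holds its last target. There are 200 camera calls.

## Working session

There is one attempt and no reset: what is moved stays moved. The work goes in short steps, Python scripts to look and compute and a tool call to move; the robot and the scene stay as the last step left them, time stands still between calls to the robot, and variables do not carry over. Pictures are saved under pics/ and viewed, at most 14 in all, crops included, and the job is handed in when it is done.

Besides the shell and the picture viewer there is one more tool, called after "Call:" as name([rows], argument=value, ...), one row to a line, values as JSON. play_rows: Moves the arm, as the interface text tells. Its arguments: {"type":"object","properties":{"increments":{"type":"array"},"squeeze":{"type":"number"}},"required":["increments"]}

```bash
mkdir -p pics
cat > h.py <<'E'
import numpy as np, cv2
from workcell import bot
from scipy.spatial.transform import Rotation as Rn
def shot(n,name=None):
    p=bot.grab_frame(n)
    if name: cv2.imwrite('pics/'+name+'.png',p['pixels'])
    return p
def f(p): return 210/np.tan(np.radians(p['fov_y'])/2)
def ray(p,uv):
    R=np.array(p['R']);t=np.array(p['t']);c=-R.T@t
    d=R.T@np.array([(uv[0]-p['cx'])/f(p),(uv[1]-p['cy'])/f(p),1]);return c,d
def atz(p,uv,z):
    c,d=ray(p,uv);return c+d*(z-c[2])/d[2]
def proj(p,X):
    q=np.array(p['R'])@np.array(X,float)+np.array(p['t']);return [f(p)*q[0]/q[2]+p['cx'],f(p)*q[1]/q[2]+p['cy']]
E
python3 - <<'E'
from h import *
print(bot.sense())
for n in('top','side'):
    p=shot(n,n+'0'); print(n,p['fov_y'],p['cx'],p['cy'],-np.array(p['R']).T@p['t'])
    for l,z in(('spacer1_mid',17),('post1_foot',40),('cup1_mid',20),('drawer_pull',100),('hammer_mid',10),('can_mid',50),('tape_mid',12),('fixedcup_mid',40)):
        for d in bot.find_in(p,l): print(l,np.round(d['uv']),round(d['conf'],2),np.round(atz(p,d['uv'],z)))
E
```

```text
{'time': 0.0, 'joint_positions': array([-1.22238861e+00,  1.31113292e-01,  1.48927788e+00,  1.57352204e-05,
        1.52302541e+00, -8.53757208e-02]), 'qd': array([-0.00105835, -0.00129625, -0.00027272, -0.00101242, -0.00028914,
       -0.0013761 ]), 'effort': array([ 2.73893005e-03, -5.69383013e+01, -5.00560176e+01,  2.42532060e-04,
        1.46260142e-02, -2.67733560e-05]), 'tool_pos': array([ 252.03325758, -543.88944658,  230.27381193]), 'tool_rot': array([-9.05115841e-04,  9.76570730e-01,  2.15194745e-01, -1.11801558e-04]), 'force': array([-0.17136803, -0.54357002,  0.66932796]), 'torque': array([0.02154292, 0.02902752, 0.02547475]), 'finger_force': 0.0, 'width': 85.48868917583253}
top 52.758680046714595 278.4675234731683 210.0989145339256 [ 337.78265799   80.21042961 1338.41606101]
spacer1_mid [364. 279.] 0.75 [ 333. -206.   17.]
spacer1_mid [377. 244.] 0.7 [ 440. -250.   17.]
spacer1_mid [401. 309.] 0.62 [ 242. -320.   17.]
post1_foot [216. 208.] 0.73 [544. 252.  40.]
cup1_mid [375. 209.] 0.81 [ 551. -246.   20.]
drawer_pull [218. 206.] 0.62 [541. 239. 100.]
hammer_mid [135. 22
[... 221 characters left out ...]
8. 211.] 0.82 [535. 534.  12.]
fixedcup_mid [218. 206.] 0.67 [551. 249.  40.]
side 42.75458683617582 278.2303351310626 212.84758900166705 [   90.53720171 -1444.07701729  1079.47586163]
spacer1_mid [219. 318.] 0.77 [ 243. -320.   17.]
spacer1_mid [274. 289.] 0.62 [ 426. -244.   17.]
post1_foot [283. 205.] 0.6 [580. 175.  40.]
cup1_mid [316. 278.] 0.61 [ 565. -233.   20.]
drawer_pull [284. 201.] 0.56 [563. 110. 100.]
drawer_pull [371. 301.] 0.28 [ 638. -459.  100.]
hammer_mid [374. 254.] 0.63 [ 797. -157.   10.]
hammer_mid [282. 204.] 0.54 [594. 235.  10.]
hammer_mid [301. 258.] 0.54 [ 555. -111.   10.]
can_mid [369. 298.] 0.61 [ 667. -395.   50.]
fixedcup_mid [279. 203.] 0.75 [570. 194.  40.]
```

Run:
```python
import cv2
a=cv2.imread('pics/top0.png'); cv2.imwrite('pics/top0a.png',cv2.resize(a[110:360,90:450],None,fx=2.2,fy=2.2,interpolation=cv2.INTER_CUBIC))
a=cv2.imread('pics/side0.png'); cv2.imwrite('pics/side0a.png',cv2.resize(a[140:380,150:470],None,fx=2.5,fy=2.5,interpolation=cv2.INTER_CUBIC))
```

```text
(no output)
```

View pics/top0a.png

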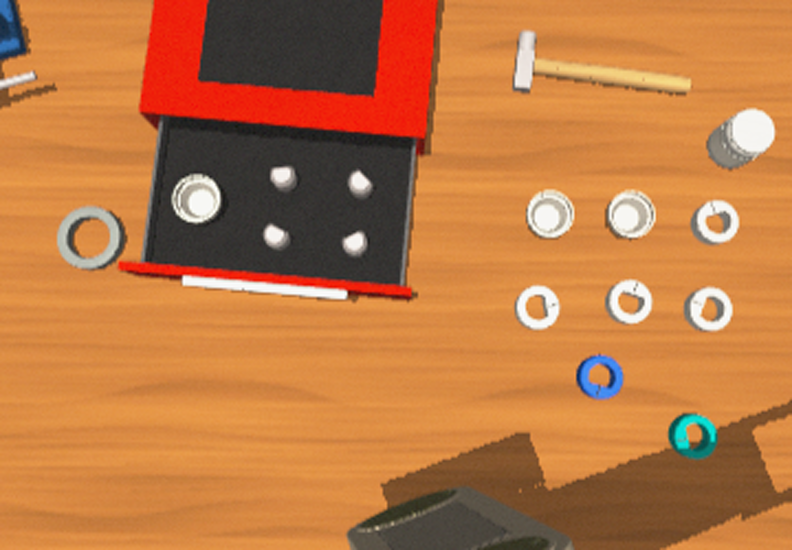

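View pics/side0a.png

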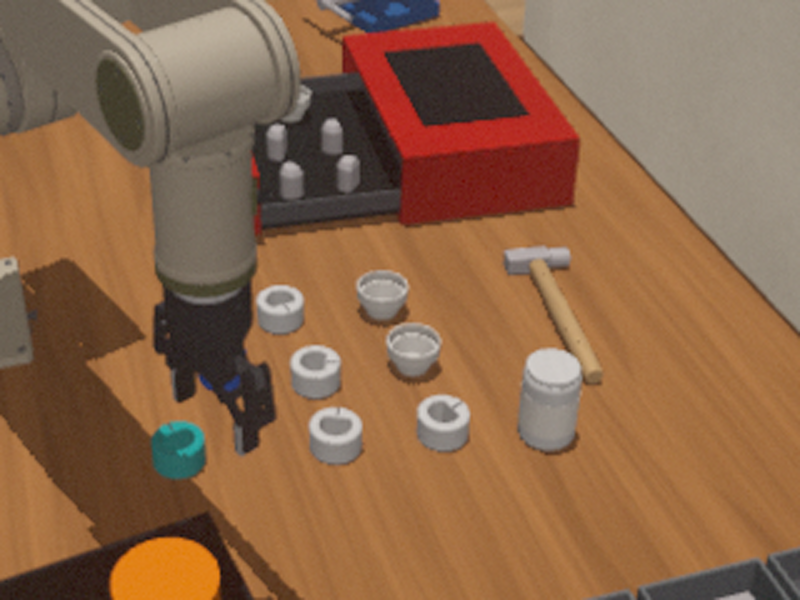

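The top view shows four white spacers at about (415,211), (335,250), (376,247) and (412,250). The two loose cups are at (340,207) and (377,208). The drawer holds four posts near (218,190), (253,193), (215,217) and (251,220), and the fixed cup is at (179,200). The blue spacer (363,281) and the turquoise one (405,308) are decoys. I'll average several frames and enlarge them to read the angles and confirm.

```bash
cat >> h.py <<'E'
def avg(n,k):
    ps=[bot.grab_frame(n) for _ in range(k)]
    a=np.mean([p['pixels'].astype(float) for p in ps],0); q=dict(ps[-1]); q['pixels']=a; return q
E
python3 - <<'E'
from h import *
import pickle
T=avg('top',10);S=avg('side',6)
pickle.dump((T,S),open('avg0.pkl','wb'))
a=T['pixels'].clip(0,255).astype(np.uint8)
A=cv2.resize(a[195:265,325:425],None,fx=8,fy=8,interpolation=cv2.INTER_CUBIC)
B=cv2.resize(a[180:230,165:265],None,fx=8,fy=8,interpolation=cv2.INTER_CUBIC)
s=S['pixels'].clip(0,255).astype(np.uint8)
C=cv2.resize(s[165:235,240:340],None,fx=8,fy=8,interpolation=cv2.INTER_CUBIC)
for n,i in zip('ABC',(A,B,C)): cv2.imwrite(f'pics/c{n}.png',i)
E
```

```text
(no output)
```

View pics/cA.png

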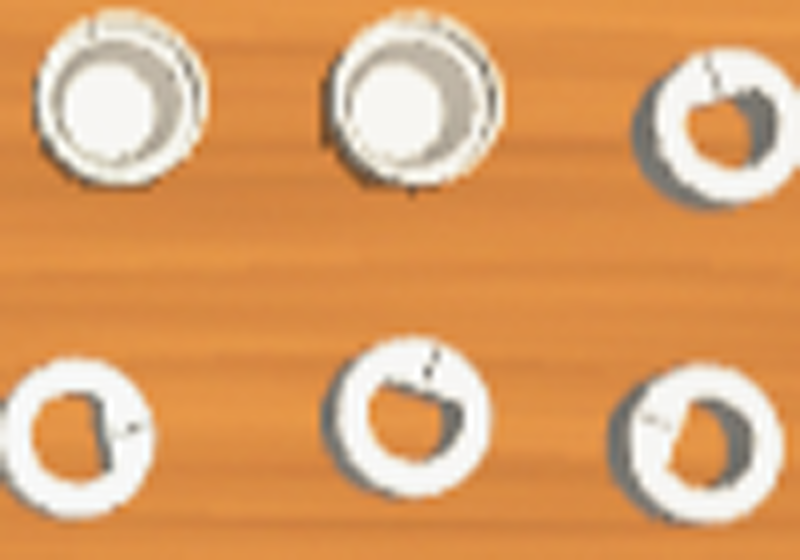

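View pics/cB.png

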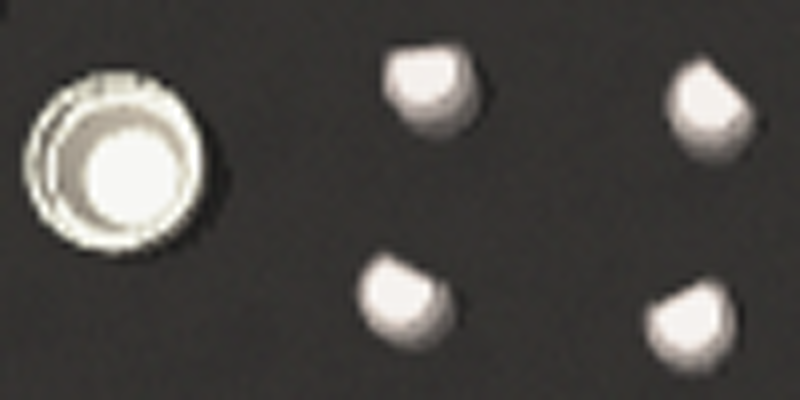

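View pics/cC.png

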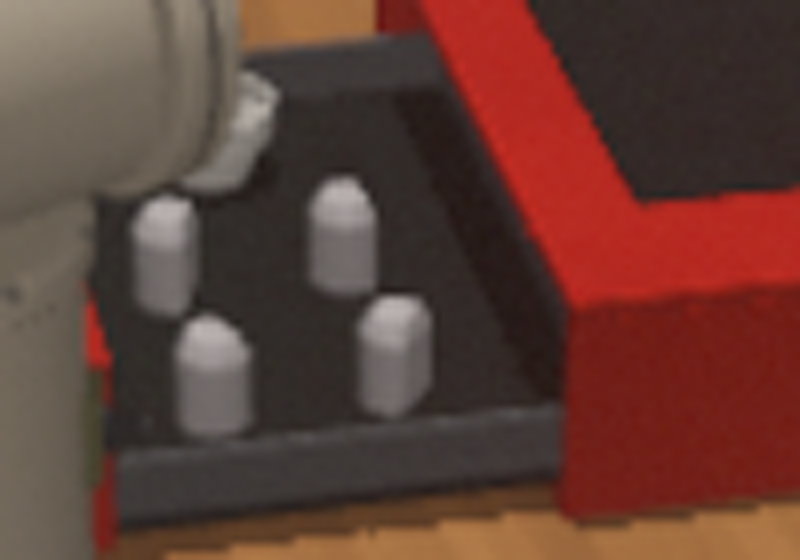

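The crops show four white spacers with scribe lines up, right, up-right and left, which are the ones meant. The posts show flats at the upper edges. Next I'll fit models to get poses.

```bash
cat > fit.py <<'E'
from h import *
from scipy.optimize import minimize
def D(r,fl,th,n=72):
    a=np.arccos(fl/r); t=np.linspace(a,2*np.pi-a,n)+th
    return np.c_[r*np.cos(t),r*np.sin(t)]
def circ(r,n=72):
    t=np.linspace(0,2*np.pi,n,False); return np.c_[r*np.cos(t),r*np.sin(t)]
SS=6
def P(p,xy,z,o):
    X=np.c_[xy,np.full(len(xy),z)]; q=X@np.array(p['R']).T+np.array(p['t'])
    return (np.c_[f(p)*q[:,0]/q[:,2]+p['cx'],f(p)*q[:,1]/q[:,2]+p['cy']]-o+.5)*SS
def fill(m,poly,v): cv2.fillPoly(m,[np.round((poly-.5)*16).astype(np.int32)],v,shift=4)
def hull(*ps): return cv2.convexHull(np.vstack(ps).astype(np.float32))[:,0]
def down(m,w): return cv2.resize(m.astype(np.float32),(w,w),interpolation=cv2.INTER_AREA)
def cost(img,labels,nl,w):
    B=np.stack([down((labels==k),w).ravel() for k in range(nl)],1)
    c,*_=np.linalg.lstsq(B,img.ravel(),rcond=None); return np.sum((B@c-img.ravel())**2)
def spacer_lab(p,v,o,w,zb):
    m=np.zeros((w*SS,w*SS),np.uint8); c=v[:2]
    fill(m,hull(P(p,circ(30)+c,zb,o),P(p,circ(30)+c,zb+34,o)),1)
    fill(m,P(p,circ(30)+c,zb+34,o),2)
    b=np.zeros_like(m); fill(b,P(p,D(19,12,v[2])+c,zb+34,o),1)
    g=np.zeros_like(m); fill(g,P(p,D(19,12,v[2])+c,zb,o),1)
    m[b>0]=3; m[(b>0)&(g>0)]=0
    return m,4
def post_lab(p,v,o,w,zb=20):
    m=np.zeros((w*SS,w*SS),np.uint8); c=v[:2]; s=TS
    d=D(17,10,v[2]); fill(m,hull(P(p,d+c,zb,o),P(p,d+c,zb+37,o)),1)
    fill(m,hull(P(p,d+c,zb+37,o),P(p,d*s+c,zb+46,o)),2); fill(m,P(p,d*s+c,zb+46,o),3); return m,4
TS=.6
def cup_lab(p,v,o,w,zb):
    m=np.zeros((w*SS,w*SS),np.uint8); c=v[:2]
    fill(m,hull(P(p,circ(20)+c,zb,o),P(p,circ(28.5)+c,zb+24,o),P(p,circ(33)+c,zb+24,o),P(p,circ(33)+c,zb+40,o)),1)
    fill(m,P(p,circ(33)+c,zb+40,o),2); fill(m,P(p,circ(30.5)+c,zb+40,o),3)
    b=np.zeros_like(m); fill(b,P(p,circ(30.5)+c,zb+40,o),1)
    g=np.zeros_like(m); fill(g,P(p,circ(18)+c,zb+3,o),1); m[(b>0)&(g>0)]=4
    return m,5
def fitobj(p,kind,xy,zb=0,th=None,w=30):
    ch=p['pixels'][:,:,0]
    uv=proj(p,[*xy,zb+25]); o=np.round(uv)-w//2; o=o.astype(int)
    img=ch[o[1]:o[1]+w,o[0]:o[0]+w].astype(float)
    def J(v):
        m,n={'s':lambda:spacer_lab(p,v,o,w,zb),'p':lambda:post_lab(p,v,o,w,zb),'c':lambda:cup_lab(p,v,o,w,zb)}[kind]()
        return cost(img,m,n,w)
    ths=[0] if kind=='c' else ([th] if th is not None else np.arange(0,2*np.pi,np.pi/6))
    best=None
    for t in ths:
        r=minimize(J,[*xy,t],method='Nelder-Mead',options=dict(initial_simplex=np.array([[*xy,t],[xy[0]+6,xy[1],t],[xy[0],xy[1]+6,t],[xy[0],xy[1],t+.3]]),xatol=.05,fatol=1,maxiter=150))
        if best is None or r.fun<best.fun: best=r
    return best.x,np.sqrt(best.fun/w/w)
E
python3 - <<'E'
import fit; from fit import *
import pickle
T,S=pickle.load(open('avg0.pkl','rb'))
for k,zb,l in(('s',0,[(415,211),(335,250),(376,247),(412,250)]),('c',0,[(340,207),(377,208)]),('c',20,[(179,200)]),('p',20,[(218,190),(253,193),(215,217),(251,220)])):
    for uv in l:
        xy=atz(T,uv,zb+(34 if k!='p' else 40))[:2]
        x,r=fitobj(T,k,xy,zb,w=22 if k=='p' else 30); print(k,uv,np.round(x[:2],1),round(np.degrees(x[2])%360,1),round(r,1))
    if k!='c':continue
E
```

```text
s (415, 211) [ 548.2 -371.4] 15.3 11.8
s (335, 250) [ 422.7 -113.3] 280.0 12.8
s (376, 247) [ 432.1 -244. ] 344.5 12.6
s (412, 250) [ 423.1 -356.8] 68.3 10.7
c (340, 207) [ 555.2 -131.4] 13.2 15.5
c (377, 208) [ 556.  -247.3] 355.6 16.6
c (179, 200) [565.8 365.7] 29.8 19.6
p (218, 190) [601.8 247.9] 6.2 9.1
p (253, 193) [592.8 138.3] 311.7 7.9
p (215, 217) [516.9 254.4] 330.9 8.5
p (251, 220) [508.5 145.1] 27.3 9.2
```

```bash
cat > go.py <<'E'
# python3 go.py x y z phi : rows needed: turn first (rz), then shift in tool axes (units of 20 mm)
import sys; from h import *
def go(x,y,z,ph,pos=None,rot=None):
    s=bot.sense(); q=s['tool_rot']; R=Rn.from_quat([q[1],q[2],q[3],q[0]]).as_matrix()
    p=np.array(s['tool_pos']); cur=np.degrees(np.arctan2(R[1,0],R[0,0]))
    d=(ph-cur+180)%360-180; tz=np.degrees(R[:,2]@[0,0,-1]>0)
    a=np.radians(ph); D=np.array([x,y,z])-p
    u=np.array([np.cos(a)*D[0]+np.sin(a)*D[1], np.sin(a)*D[0]-np.cos(a)*D[1], -D[2]])/20
    print('pos',p.round(1),'phi',cur.round(1),'tilt',np.degrees(np.arccos(-R[2,2])).round(2),'j6',s['joint_positions'][5].round(2),'w',round(s['width'],1),'F',s['force'].round(1),'| rz total',(-d/90).round(3),'then xyz units',u.round(2))
if __name__=='__main__': go(*map(float,sys.argv[1:5]))
E
python3 go.py 423 -357 100 36.6
```

```text
pos [ 252.2 -544.4  231.3] phi 24.9 tilt 0.0 j6 -0.09 w 85.2 F [ 0.3 -0.5 -0.3] | rz total -0.131 then xyz units [12.44 -2.43  6.56]
```

Call:
play_rows([
  [1,0,0,0,0,0,-0.0655],
  [1,0,0,0,0,0,-0.0655],
  [1,0.95,-0.19,0.5,0,0,0],
  [1,0.95,-0.19,0.5,0,0,0],
  [1,0.95,-0.19,0.5,0,0,0],
  [1,0.95,-0.19,0.5,0,0,0],
  [1,0.95,-0.19,0.5,0,0,0],
  [1,0.95,-0.19,0.5,0,0,0],
  [1,0.95,-0.19,0.5,0,0,0],
  [1,0.95,-0.19,0.5,0,0,0],
], squeeze=50)

```text
time: 2.53
tool_pos: [356.6, -428.6, 150.9]
tool_rot: [0.0, 0.949, 0.314, 0.0]
force: [0.5, -0.0, -0.4]
width: 85.6
finger_force: 0.0
```

Call:
play_rows([
  [1,0.95,-0.19,0.5,0,0,0],
  [1,0.95,-0.19,0.5,0,0,0],
  [1,0.95,-0.19,0.5,0,0,0],
  [1,0.95,-0.19,0.5,0,0,0],
  [1,0.95,-0.19,0.5,0,0,0],
  [1,0,0,0,0,0,0],
])

```text
time: 3.03
tool_pos: [421.7, -353.9, 98.9]
tool_rot: [-0.002, 0.949, 0.315, -0.0]
force: [-0.6, -0.4, 0.3]
width: 85.2
finger_force: 0.0
```

```bash
python3 go.py 423 -357 5 36.6
```

```text
pos [ 421.7 -353.9   98.9] phi 36.8 tilt 0.22 j6 0.14 w 85.2 F [-0.6 -0.4  0.3] | rz total 0.002 then xyz units [-0.04  0.16  4.7 ]
```

Call:
play_rows([
  [1,0,0.16,0.95,0,0,0],
  [1,0,0,0.95,0,0,0],
  [1,0,0,0.95,0,0,0],
  [1,0,0,0.95,0,0,0],
  [1,0,0,0.9,0,0,0],
  [1,0,0,0,0,0,0],
  [-1,0,0,0,0,0,0],
  [-1,0,0,0,0,0,0],
  [-1,0,0,0,0,0,0],
  [-1,0,0,0,0,0,0],
], squeeze=50)

```text
time: 3.87
tool_pos: [423.8, -361.2, 9.3]
tool_rot: [0.001, 0.949, 0.314, 0.001]
force: [-1.3, -0.0, 5.0]
width: 58.4
finger_force: 54.4
```

Call:
play_rows([
  [-1,0,0,0,0,0,0],
  [-1,0,0,0,0,0,0],
  [-1,0,0,0,0,0,0],
])

```text
time: 4.12
tool_pos: [423.9, -361.2, 9.3]
tool_rot: [0.001, 0.949, 0.314, 0.001]
force: [-0.4, 0.2, 6.8]
width: 58.4
finger_force: 54.6
```

```bash
python3 go.py 508.5 145.1 130 -4.4
```

```text
pos [ 423.9 -361.2    9.3] phi 36.6 tilt 0.18 j6 0.13 w 58.4 F [-0.4  0.2  6.8] | rz total 0.456 then xyz units [  2.28 -25.56  -6.04]
```

Call:
play_rows([
  [-1,0,0,-0.8,0,0,0],
  [-1,0,0,-0.9,0,0,0.057],
  [-1,0,0,-0.9,0,0,0.057],
  [-1,0,0,-0.9,0,0,0.057],
  [-1,0,0,-0.9,0,0,0.057],
  [-1,0,0,-0.9,0,0,0.057],
  [-1,0,0,-0.9,0,0,0.057],
  [-1,0,0,0,0,0,0.057],
  [-1,0,0,0,0,0,0.057],
  [-1,0,0,0,0,0,0],
])

```text
time: 4.95
tool_pos: [423.1, -360.1, 132.1]
tool_rot: [0.0, 0.999, -0.04, 0.0]
force: [0.2, -0.6, -1.5]
width: 58.2
finger_force: 54.7
```

```bash
python3 go.py 508.5 145.1 130 -4.4
python3 - <<'E'
from h import *
T=shot('top');S=shot('side')
s=bot.sense();p=s['tool_pos']
out=[]
for P,n in((T,'t'),(S,'s')):
    u=np.array(proj(P,p));print(n,u)
    x,y=np.clip((u-32).astype(int),0,None);out.append(cv2.resize(P['pixels'][y:y+65,x:x+50],(400,520),interpolation=cv2.INTER_CUBIC));print(x,y)
cv2.imwrite('pics/g1.png',np.hstack(out))
E
```

```text
pos [ 423.1 -360.1  132.1] phi -4.6 tilt 0.07 j6 0.85 w 58.2 F [ 0.2 -0.6 -1.5] | rz total -0.003 then xyz units [  2.32 -25.51   0.11]
t [425.18162951 247.99461685]
393 215
s [284.17114177 283.73355507]
252 251
```

View pics/g1.png

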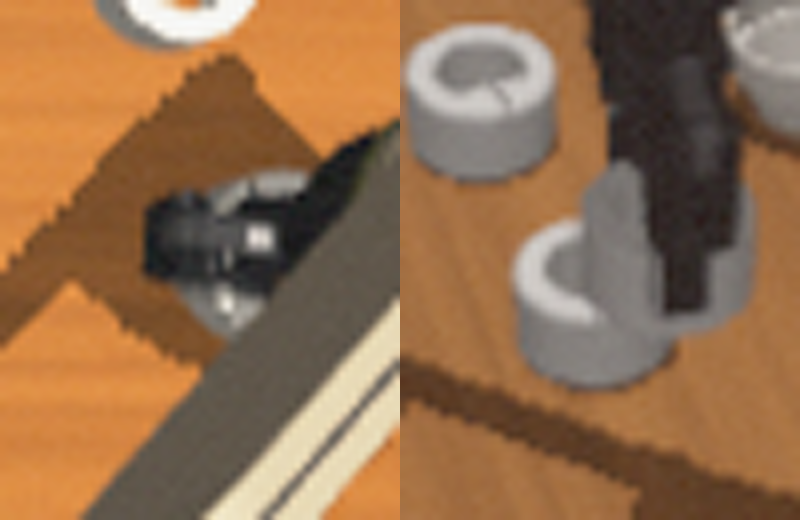

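The spacer is held. I'll compare the side camera fits with the top ones to gauge calibration bias.

Run:
```python
from fit import *
import pickle
T,S=pickle.load(open('avg0.pkl','rb'))
r=np.radians
for n,k,xy,zb,th in(('A','s',(548.2,-371.4),0,r(15.3)),('C','s',(432.1,-244),0,r(344.5)),('E','s',(423.1,-356.8),0,r(68.3)),('B','s',(422.7,-113.3),0,r(280)),('P1','p',(601.8,247.9),20,r(6.2)),('P2','p',(592.8,138.3),20,r(-48.3)),('P3','p',(516.9,254.4),20,r(-29.1)),('P4','p',(508.5,145.1),20,r(27.3)),('c1','c',(555.2,-131.4),0,None),('c2','c',(556,-247.3),0,None)):
    x,e=fitobj(S,k,xy,zb,th=th,w=30 if k!='p' else 22); print(n,np.round(x[:2]-xy,1),round(np.degrees(x[2]-(th or 0)),1),round(e,1))
```

```text
A [-0.1  1.1] 3.8 10.2
C [-0.1  1.4] -5.8 9.1
E [-0.1  0.7] -1.3 12.1
B [-0.6  1.3] 3.6 11.9
P1 [0.6 4.7] -3.5 22.4
P2 [0.6 4.6] 6.3 15.4
P3 [0.2 5.5] 7.1 23.6
P4 [0.5 4.6] -7.2 15.0
c1 [-0.2  3.3] -0.4 17.8
c2 [0.7 3.3] -2.5 14.5
```

Call:
play_rows([
  [-1,0.085,-0.98,0,0,0,0],
  [-1,0.085,-0.98,0,0,0,0],
  [-1,0.085,-0.98,0,0,0,0],
  [-1,0.085,-0.98,0,0,0,0],
  [-1,0.085,-0.98,0,0,0,0],
  [-1,0.085,-0.98,0,0,0,0],
  [-1,0.085,-0.98,0,0,0,0],
  [-1,0.085,-0.98,0,0,0,0],
  [-1,0.085,-0.98,0,0,0,0],
  [-1,0.085,-0.98,0,0,0,0],
])

```text
time: 5.88
tool_pos: [454.6, -164.7, 131.0]
tool_rot: [-0.0, 0.999, -0.037, -0.0]
force: [0.4, 0.8, -2.0]
width: 58.2
finger_force: 54.7
```

Call:
play_rows([
  [-1,0.085,-0.98,0,0,0,0],
  [-1,0.085,-0.98,0,0,0,0],
  [-1,0.085,-0.98,0,0,0,0],
  [-1,0.085,-0.98,0,0,0,0],
  [-1,0.085,-0.98,0,0,0,0],
  [-1,0.085,-0.98,0,0,0,0],
  [-1,0.085,-0.98,0,0,0,0],
  [-1,0.085,-0.98,0,0,0,0],
  [-1,0.085,-0.98,0,0,0,0],
  [-1,0.085,-0.98,0,0,0,0],
])

```text
time: 6.72
tool_pos: [486.6, 29.3, 131.0]
tool_rot: [-0.0, 0.999, -0.037, -0.0]
force: [-0.2, -0.2, -2.1]
width: 58.4
finger_force: 54.7
```

Call:
play_rows([
  [-1,0.085,-0.98,0,0,0,0],
  [-1,0.085,-0.98,0,0,0,0],
  [-1,0.085,-0.98,0,0,0,0],
  [-1,0.085,-0.98,0,0,0,0],
  [-1,0.085,-0.98,0,0,0,0],
  [-1,0.085,-0.98,0,0,0,0],
  [-1,0,0,0,0,0,0],
  [-1,0,0,0,0,0,0],
])

```text
time: 7.38
tool_pos: [505.6, 145.5, 130.9]
tool_rot: [0.0, 0.999, -0.036, -0.0]
force: [-0.0, -0.7, -2.3]
width: 58.2
finger_force: 54.7
```

```bash
python3 go.py 506.3 145.3 100 -4.4;python3 - <<'E'
from h import *
S=shot('side');p=bot.sense()['tool_pos']
u=np.array(proj(S,p));print(u,proj(S,[508.5,145.1,66]),proj(S,[508.5,145.1,20]))
x,y=(u-[40,35]).astype(int);print(x,y)
cv2.imwrite('pics/g2.png',cv2.resize(S['pixels'][y:y+75,x:x+80],(640,600),interpolation=cv2.INTER_CUBIC))
E
```

```text
pos [505.6 145.5 130.9] phi -4.1 tilt 0.05 j6 1.83 w 58.2 F [-0.  -0.7 -2.3] | rz total 0.003 then xyz units [0.03 0.01 1.55]
[265.36964277 190.81466444] [np.float64(266.37876328439944), np.float64(206.2836316959262)] [np.float64(266.5377817180619), np.float64(217.02925562288897)]
225 155
```

View pics/g2.png

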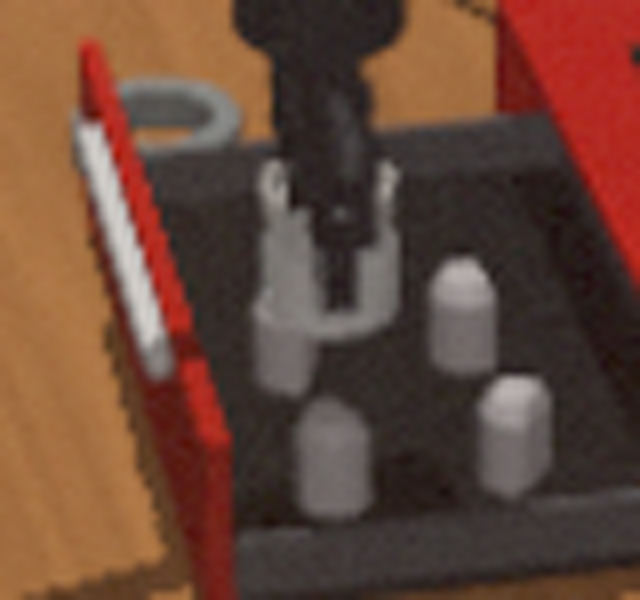

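Call:
play_rows([
  [-1,0.03,0,0.9,0,0,0],
  [-1,0,0,0.9,0,0,0],
  [-1,0,0,0.8,0,0,0],
  [-1,0,0,0,0,0,0],
])

```text
time: 7.77
tool_pos: [503.7, 143.2, 75.5]
tool_rot: [0.001, 0.999, -0.038, -0.003]
force: [-0.3, 0.6, -2.0]
width: 58.4
finger_force: 54.7
```

Call:
play_rows([
  [-1,0,0,0.25,0,0,0],
  [-1,0,0,0.25,0,0,0],
  [-1,0,0,0.25,0,0,0],
  [-1,0,0,0,0,0,0],
])

```text
time: 8.1
tool_pos: [506.4, 144.5, 64.0]
tool_rot: [0.0, 0.999, -0.038, -0.0]
force: [-0.7, -0.5, -2.9]
width: 58.4
finger_force: 54.7
```

Call:
play_rows([
  [-1,0,0,0.25,0,0,0],
  [-1,0,0,0.25,0,0,0],
  [-1,0,0,0.25,0,0,0],
  [-1,0,0,0.25,0,0,0],
  [-1,0,0,0.25,0,0,0],
  [-1,0,0,0,0,0,0],
  [-1,0,0,0,0,0,0],
])

```text
time: 8.68
tool_pos: [506.1, 144.7, 38.7]
tool_rot: [0.0, 0.999, -0.038, -0.001]
force: [0.2, -0.3, -1.3]
width: 58.1
finger_force: 54.7
```

Call:
play_rows([
  [-1,0,0,0.3,0,0,0],
  [-1,0,0,0,0,0,0],
  [0.9,0,0,0,0,0,0],
  [0.9,0,0,0,0,0,0],
  [0.9,0,0,0,0,0,0],
  [0.9,0,0,0,0,0,0],
  [0.9,0,0,-0.5,0,0,0],
  [0.9,0,0,-0.9,0,0,0],
  [0.9,0,0,-0.9,0,0,0],
  [1,0,0,-0.9,0,0,0],
])

```text
time: 9.52
tool_pos: [506.5, 144.8, 98.8]
tool_rot: [-0.0, 0.999, -0.038, 0.0]
force: [0.8, 0.2, -0.5]
width: 85.8
finger_force: 0.0
```

```bash
python3 go.py 548 -371 110 4.7; python3 go.py 432.1 -243.5 120 9.2
python3 - <<'E'
from fit import *
T=avg('top',3)
r=np.radians
for n,k,xy,zb,th in(('A','s',(548.2,-371.4),0,r(15.3)),('C','s',(432.1,-244),0,r(344.5)),('B','s',(422.7,-113.3),0,r(280)),('c1','c',(555.2,-131.4),0,None),('c2','c',(556,-247.3),0,None)):
    x,e=fitobj(T,k,xy,zb,th=th); print(n,np.round(x[:2],1),round(np.degrees(x[2]),1),round(e,1))
E
```

```text
pos [506.5 144.8  98.8] phi -4.4 tilt 0.01 j6 1.83 w 85.8 F [ 0.8  0.2 -0.5] | rz total -0.101 then xyz units [-0.05 25.87 -0.56]
pos [506.5 144.8  98.8] phi -4.4 tilt 0.01 j6 1.83 w 85.8 F [ 0.8  0.2 -0.5] | rz total -0.151 then xyz units [-6.78 18.57 -1.06]
A [ 548.  -371.4] 18.1 11.9
C [ 432.1 -244. ] 344.5 12.6
B [ 422.6 -113.4] 280.8 12.7
c1 [ 555.2 -131.5] 2.1 15.8
c2 [ 556.  -247.3] -1.5 16.7
```

Call:
play_rows([
  [1,0,0,-0.8,0,0,0.058],
  [1,0,0,-0.8,0,0,0.058],
  [1,0,0,0,0,0,0.058],
  [1,0,0,0,0,0,0.058],
  [1,0,0,0,0,0,0.058],
  [1,0,0,0,0,0,0.058],
  [1,0,0,0,0,0,0],
])

```text
time: 10.25
tool_pos: [505.9, 144.6, 128.3]
tool_rot: [0.0, 0.951, -0.309, -0.001]
force: [0.3, -0.3, 0.5]
width: 85.4
finger_force: 0.0
```

```bash
python3 go.py 422.6 -113 70 -35.7
```

```text
pos [505.9 144.6 128.3] phi -36.0 tilt 0.09 j6 2.38 w 85.4 F [ 0.3 -0.3  0.5] | rz total -0.003 then xyz units [ 4.14 12.89  2.92]
```

Call:
play_rows([
  [1,0.3,0.92,0,0,0,0],
  [1,0.3,0.92,0,0,0,0],
  [1,0.3,0.92,0,0,0,0],
  [1,0.3,0.92,0,0,0,0],
  [1,0.3,0.92,0,0,0,0],
  [1,0.3,0.92,0,0,0,0],
  [1,0.3,0.92,0,0,0,0],
  [1,0.3,0.92,0.2,0,0,0],
  [1,0.3,0.92,0.4,0,0,0],
  [1,0.3,0.92,0.7,0,0,0],
])

```text
time: 11.08
tool_pos: [448.3, -40.7, 103.9]
tool_rot: [-0.0, 0.952, -0.305, 0.001]
force: [-0.1, -0.4, -0.3]
width: 85.2
finger_force: 0.0
```

Call:
play_rows([
  [1,0.3,0.92,0.7,0,0,0],
  [1,0.3,0.92,0.7,0,0,0],
  [1,0.3,0.92,0.2,0,0,0],
  [1,0.24,0.92,0,0,0,0],
  [1,0,0,0,0,0,0],
  [1,0,0,0,0,0,0],
])

```text
time: 11.58
tool_pos: [422.8, -113.1, 70.8]
tool_rot: [-0.0, 0.952, -0.307, -0.0]
force: [-0.4, -0.4, -0.1]
width: 85.4
finger_force: 0.0
```

```bash
python3 go.py 422.6 -113 11 -35.7
```

```text
pos [ 422.8 -113.1   70.8] phi -35.7 tilt 0.05 j6 1.81 w 85.4 F [-0.4 -0.4 -0.1] | rz total 0.0 then xyz units [-0.01  0.    2.99]
```

Call:
play_rows([
  [1,0,0,0.75,0,0,0],
  [1,0,0,0.75,0,0,0],
  [1,0,0,0.75,0,0,0],
  [1,0,0,0.75,0,0,0],
  [1,0,0,0,0,0,0],
  [1,0,0,0,0,0,0],
])

```text
time: 12.08
tool_pos: [422.7, -111.7, 10.7]
tool_rot: [-0.0, 0.952, -0.306, -0.001]
force: [0.5, 1.3, -0.8]
width: 85.5
finger_force: 0.0
```

Call:
play_rows([
  [-1,0,0,0,0,0,0],
  [-1,0,0,0,0,0,0],
  [-1,0,0,0,0,0,0],
  [-1,0,0,0,0,0,0],
  [-1,0,0,0,0,0,0],
  [-1,0,0,0,0,0,0],
])

```text
time: 12.58
tool_pos: [424.7, -113.0, 13.0]
tool_rot: [-0.0, 0.952, -0.306, 0.001]
force: [-2.2, 1.9, 6.6]
width: 57.8
finger_force: 53.9
```

```bash
python3 go.py 422.6 -113 130 -4.4
```

```text
pos [ 424.7 -113.    13. ] phi -35.7 tilt 0.15 j6 1.82 w 57.8 F [-2.2  1.9  6.6] | rz total -0.348 then xyz units [-0.11  0.01 -5.85]
```

Call:
play_rows([
  [-1,0,0,-0.7,0,0,0],
  [-1,0,0,-0.9,0,0,-0.058],
  [-1,0,0,-0.9,0,0,-0.058],
  [-1,0,0,-0.9,0,0,-0.058],
  [-1,0,0,-0.9,0,0,-0.058],
  [-1,0,0,-0.9,0,0,-0.058],
  [-1,0,0,-0.8,0,0,-0.058],
  [-1,0,0,0,0,0,0],
])

```text
time: 13.25
tool_pos: [425.9, -113.7, 135.7]
tool_rot: [0.001, 0.999, -0.036, 0.003]
force: [-0.2, -0.0, -0.1]
width: 57.8
finger_force: 54.4
```

```bash
python3 go.py 594.4 138.2 84 -4.4
```

```text
pos [ 425.9 -113.7  135.7] phi -4.1 tilt 0.41 j6 1.27 w 57.8 F [-0.2 -0.  -0.1] | rz total 0.003 then xyz units [  7.43 -13.2    2.59]
```

Call:
play_rows([
  [-1,0.53,-0.943,0,0,0,0],
  [-1,0.53,-0.943,0,0,0,0],
  [-1,0.53,-0.943,0,0,0,0],
  [-1,0.53,-0.943,0,0,0,0],
  [-1,0.53,-0.943,0,0,0,0],
  [-1,0.53,-0.943,0,0,0,0],
  [-1,0.53,-0.943,0,0,0,0],
  [-1,0.53,-0.943,0,0,0,0],
  [-1,0.53,-0.943,0,0,0,0],
  [-1,0.53,-0.943,0,0,0,0],
])

```text
time: 14.08
tool_pos: [543.7, 68.2, 130.4]
tool_rot: [0.0, 0.999, -0.04, -0.0]
force: [-0.0, -0.6, -0.4]
width: 58.2
finger_force: 54.3
```

Call:
play_rows([
  [-1,0.53,-0.943,0,0,0,0],
  [-1,0.53,-0.943,0,0,0,0],
  [-1,0.53,-0.943,0,0,0,0],
  [-1,0.53,-0.943,0,0,0,0.003],
  [-1,0,0,0.7,0,0,0],
  [-1,0,0,0.7,0,0,0],
  [-1,0,0,0.7,0,0,0],
  [-1,0,0,0,0,0,0],
  [-1,0,0,0,0,0,0],
])

```text
time: 14.83
tool_pos: [589.5, 138.0, 86.7]
tool_rot: [0.001, 0.999, -0.041, -0.002]
force: [0.1, 0.2, -0.9]
width: 57.7
finger_force: 54.3
```

```bash
python3 go.py 594.4 138.2 68 -4.4
```

```text
pos [589.5 138.   86.7] phi -4.7 tilt 0.27 j6 1.8 w 57.7 F [ 0.1  0.2 -0.9] | rz total -0.004 then xyz units [ 0.25 -0.03  0.94]
```

Call:
play_rows([
  [-1,0.15,0,0,0,0,-0.003],
  [-1,0,0,0,0,0,0],
  [-1,0,0,0,0,0,0],
])

```text
time: 15.08
tool_pos: [595.5, 138.6, 90.5]
tool_rot: [-0.0, 0.999, -0.039, 0.001]
force: [0.4, -0.5, -0.6]
width: 58.3
finger_force: 54.3
```

```bash
python3 go.py 594.4 138.2 68 -4.4
```

```text
pos [595.5 138.6  90.5] phi -4.4 tilt 0.12 j6 1.79 w 58.3 F [ 0.4 -0.5 -0.6] | rz total -0.0 then xyz units [-0.05  0.02  1.12]
```

Call:
play_rows([
  [-1,-0.05,0,0.3,0,0,0],
  [-1,0,0,0.3,0,0,0],
  [-1,0,0,0.25,0,0,0],
  [-1,0,0,0.25,0,0,0],
  [-1,0,0,0,0,0,0],
  [-1,0,0,0,0,0,0],
  [-1,0,0,0,0,0,0],
])

```text
time: 15.67
tool_pos: [593.5, 138.9, 67.2]
tool_rot: [0.0, 0.999, -0.038, -0.0]
force: [0.3, -0.5, -0.0]
width: 58.3
finger_force: 54.3
```

Call:
play_rows([
  [-1,0,0,0.26,0,0,0],
  [-1,0,0,0.26,0,0,0],
  [-1,0,0,0.26,0,0,0],
  [-1,0,0,0.26,0,0,0],
  [-1,0,0,0.26,0,0,0],
  [-1,0,0,0.26,0,0,0],
  [-1,0,0,0,0,0,0],
  [-1,0,0,0,0,0,0],
])

```text
time: 16.33
tool_pos: [593.2, 138.7, 35.4]
tool_rot: [0.0, 0.999, -0.038, -0.001]
force: [1.1, -1.3, -2.0]
width: 58.2
finger_force: 54.2
```

Call:
play_rows([
  [0.9,0,0,0,0,0,0],
  [0.9,0,0,0,0,0,0],
  [0.9,0,0,0,0,0,0],
  [0.9,0,0,0,0,0,0],
  [0.9,0,0,-0.5,0,0,0],
  [0.9,0,0,-0.9,0,0,0],
  [0.9,0,0,-0.9,0,0,0],
  [1,0,0,-0.9,0,0,-0.06],
  [1,0,0,-0.9,0,0,-0.06],
  [1,0,0,0,0,0,0],
])

```text
time: 17.17
tool_pos: [596.5, 139.5, 123.9]
tool_rot: [-0.0, 0.998, 0.059, 0.004]
force: [1.1, 0.6, 0.6]
width: 85.1
finger_force: 0.0
```

```bash
python3 go.py 548 -371 80 6.4
python3 - <<'E'
from fit import *
T=avg('top',3)
r=np.radians
for n,k,xy,zb,th in(('A','s',(548.2,-371.4),0,r(15.3)),('C','s',(432.1,-244),0,r(344.5)),('E','s',(508.5,145.1),20,r(27)),('c1','c',(555.2,-131.4),0,None),('c2','c',(556,-247.3),0,None)):
    x,e=fitobj(T,k,xy,zb,th=th); print(n,np.round(x[:2],1),round(np.degrees(x[2]),1),round(e,1))
E
```

```text
pos [596.5 139.5 123.9] phi 6.7 tilt 0.44 j6 1.6 w 85.1 F [1.1 0.6 0.6] | rz total 0.003 then xyz units [-5.25 25.1   2.2 ]
A [ 548.2 -371.4] 17.1 11.9
C [ 432.1 -244. ] 344.4 12.6
E [506.8 143. ] 75.7 50.3
c1 [ 555.3 -131.5] -3.6 15.9
c2 [ 556.  -247.3] -1.5 16.6
```

Call:
play_rows([
  [1,-0.2,0.965,0,0,0,0],
  [1,-0.2,0.965,0,0,0,0],
  [1,-0.2,0.965,0,0,0,0],
  [1,-0.2,0.965,0,0,0,0],
  [1,-0.2,0.965,0,0,0,0],
  [1,-0.2,0.965,0,0,0,0],
  [1,-0.2,0.965,0,0,0,0],
  [1,-0.2,0.965,0,0,0,0],
  [1,-0.2,0.965,0,0,0,0],
  [1,-0.2,0.965,0,0,0,0],
])

```text
time: 18.15
tool_pos: [574.1, -58.0, 116.4]
tool_rot: [-0.0, 0.998, 0.055, -0.001]
force: [1.3, 0.3, 0.2]
width: 85.5
finger_force: 0.0
```

Call:
play_rows([
  [1,-0.2,0.965,0,0,0,0],
  [1,-0.2,0.965,0,0,0,0],
  [1,-0.2,0.965,0,0,0,0],
  [1,-0.2,0.965,0,0,0,0],
  [1,-0.2,0.965,0,0,0,0],
  [1,-0.2,0.965,0,0,0,0],
  [1,-0.2,0.965,0,0,0,0],
  [1,-0.2,0.965,0,0,0,0],
  [1,-0.2,0.965,0,0,0,0],
  [1,-0.2,0.965,0,0,0,0],
])

```text
time: 18.98
tool_pos: [556.0, -253.9, 116.3]
tool_rot: [-0.001, 0.998, 0.055, -0.001]
force: [0.4, 0.1, 1.1]
width: 85.4
finger_force: 0.0
```

Call:
play_rows([
  [1,-0.2,0.965,0,0,0,0],
  [1,-0.2,0.965,0.3,0,0,0],
  [1,-0.2,0.965,0.5,0,0,0],
  [1,-0.2,0.965,0.5,0,0,0],
  [1,-0.2,0.965,0.5,0,0,0],
  [1,-0.2,0.965,0.4,0,0,0],
  [1,0,0,0,0,0,0],
  [1,0,0,0,0,0,0],
  [1,0,0,0,0,0,0],
])

```text
time: 19.73
tool_pos: [545.8, -370.4, 73.1]
tool_rot: [-0.001, 0.998, 0.055, -0.001]
force: [-0.1, -0.7, 0.2]
width: 85.6
finger_force: 0.0
```

```bash
python3 go.py 548.1 -371 12 6.5
```

```text
pos [ 545.8 -370.4   73.1] phi 6.3 tilt 0.12 j6 0.79 w 85.6 F [-0.1 -0.7  0.2] | rz total -0.002 then xyz units [0.11 0.04 3.05]
```

Call:
play_rows([
  [1,0.1,0.03,0.75,0,0,0],
  [1,0,0,0.75,0,0,0],
  [1,0,0,0.75,0,0,0],
  [1,0,0,0.75,0,0,0],
  [1,0,0,0,0,0,0],
  [1,0,0,0,0,0,0],
  [1,0,0,0,0,0,0],
])

```text
time: 20.32
tool_pos: [548.3, -371.6, 14.0]
tool_rot: [-0.0, 0.998, 0.056, -0.0]
force: [-0.0, 0.8, 0.6]
width: 85.3
finger_force: 0.0
```

Call:
play_rows([
  [-1,0,0,0,0,0,0],
  [-1,0,0,0,0,0,0],
  [-1,0,0,0,0,0,0],
  [-1,0,0,0,0,0,0],
  [-1,0,0,0,0,0,0],
  [-1,0,0,0,0,0,0],
])

```text
time: 20.82
tool_pos: [549.4, -372.6, 16.0]
tool_rot: [0.001, 0.998, 0.056, 0.001]
force: [-0.5, 0.4, 5.4]
width: 57.8
finger_force: 54.3
```

```bash
python3 go.py 548.1 -371 12 6.5
```

```text
pos [ 549.4 -372.6   16. ] phi 6.4 tilt 0.18 j6 0.79 w 57.8 F [-0.5  0.4  5.4] | rz total -0.001 then xyz units [-0.05 -0.09  0.2 ]
```

Call:
play_rows([
  [-1,0,0,-0.7,0,0,0],
  [-1,0,0,-0.9,0,0,0.04],
  [-1,0,0,-0.9,0,0,0.04],
  [-1,0,0,-0.9,0,0,0.04],
  [-1,0,0,-0.9,0,0,0],
  [-1,0,0,-0.9,0,0,0],
  [-1,0,0,-0.8,0,0,0],
  [-1,0,0,0,0,0,0],
])

```text
time: 21.48
tool_pos: [550.1, -373.1, 139.6]
tool_rot: [0.002, 0.999, -0.038, 0.003]
force: [1.4, -0.6, -0.7]
width: 57.7
finger_force: 54.1
```

```bash
python3 go.py 602.9 247.8 95 -4.4
```

```text
pos [ 550.1 -373.1  139.6] phi -4.4 tilt 0.4 j6 0.97 w 57.7 F [ 1.4 -0.6 -0.7] | rz total 0.0 then xyz units [  0.25 -31.16   2.23]
```

Call:
play_rows([
  [-1,0.008,-0.974,0,0,0,0],
  [-1,0.008,-0.974,0,0,0,0],
  [-1,0.008,-0.974,0,0,0,0],
  [-1,0.008,-0.974,0,0,0,0],
  [-1,0.008,-0.974,0,0,0,0],
  [-1,0.008,-0.974,0,0,0,0],
  [-1,0.008,-0.974,0,0,0,0],
  [-1,0.008,-0.974,0,0,0,0],
  [-1,0.008,-0.974,0,0,0,0],
  [-1,0.008,-0.974,0,0,0,0],
])

```text
time: 22.32
tool_pos: [564.2, -176.4, 133.3]
tool_rot: [-0.0, 0.999, -0.038, -0.001]
force: [-0.1, -1.4, -1.1]
width: 57.5
finger_force: 54.1
```

Call:
play_rows([
  [-1,0.008,-0.974,0,0,0,0],
  [-1,0.008,-0.974,0,0,0,0],
  [-1,0.008,-0.974,0,0,0,0],
  [-1,0.008,-0.974,0,0,0,0],
  [-1,0.008,-0.974,0,0,0,0],
  [-1,0.008,-0.974,0,0,0,0],
  [-1,0.008,-0.974,0,0,0,0],
  [-1,0.008,-0.974,0,0,0,0],
  [-1,0.008,-0.974,0,0,0,0],
  [-1,0.008,-0.974,0,0,0,0],
])

```text
time: 23.15
tool_pos: [580.7, 17.5, 133.3]
tool_rot: [-0.0, 0.999, -0.038, -0.001]
force: [-0.2, -0.7, -0.9]
width: 57.6
finger_force: 54.1
```

Call:
play_rows([
  [-1,0.008,-0.974,0,0,0,0],
  [-1,0.008,-0.974,0,0,0,0],
  [-1,0.008,-0.974,0,0,0,0],
  [-1,0.008,-0.974,0,0,0,0],
  [-1,0.008,-0.974,0,0,0,0],
  [-1,0.008,-0.974,0,0,0,0],
  [-1,0.008,-0.974,0,0,0,0],
  [-1,0.008,-0.974,0,0,0,0],
  [-1,0.008,-0.974,0,0,0,0],
  [-1,0.008,-0.974,0,0,0,0],
])

```text
time: 23.98
tool_pos: [597.2, 211.5, 133.2]
tool_rot: [0.0, 0.999, -0.038, -0.001]
force: [0.1, -0.6, -1.4]
width: 58.1
finger_force: 54.1
```

Call:
play_rows([
  [-1,0.008,-0.974,0.4,0,0,0],
  [-1,0.008,-0.974,0.6,0,0,0],
  [-1,0,0,0.6,0,0,0],
  [-1,0,0,0.5,0,0,0],
  [-1,0,0,0,0,0,0],
  [-1,0,0,0,0,0,0],
  [-1,0,0,0,0,0,0],
  [-1,0,0,0,0,0,0],
])

```text
time: 24.65
tool_pos: [601.9, 248.9, 93.2]
tool_rot: [-0.0, 0.999, -0.039, 0.001]
force: [0.4, 0.3, -1.0]
width: 57.9
finger_force: 54.1
```

```bash
python3 go.py 602.9 247.8 70 -4.4
```

```text
pos [601.9 248.9  93.2] phi -4.4 tilt 0.09 j6 1.96 w 57.9 F [ 0.4  0.3 -1. ] | rz total -0.001 then xyz units [0.05 0.05 1.16]
```

Call:
play_rows([
  [-1,0.05,0.05,0.3,0,0,0],
  [-1,0,0,0.3,0,0,0],
  [-1,0,0,0.3,0,0,0],
  [-1,0,0,0.25,0,0,0],
  [-1,0,0,0,0,0,0],
  [-1,0,0,0,0,0,0],
  [-1,0,0,0,0,0,0],
])

```text
time: 25.23
tool_pos: [602.1, 248.4, 69.1]
tool_rot: [0.0, 0.999, -0.038, -0.0]
force: [-0.1, -0.2, -0.6]
width: 57.6
finger_force: 54.1
```

Call:
play_rows([
  [-1,0,0,0.26,0,0,0],
  [-1,0,0,0.26,0,0,0],
  [-1,0,0,0.26,0,0,0],
  [-1,0,0,0.26,0,0,0],
  [-1,0,0,0.26,0,0,0],
  [-1,0,0,0.26,0,0,0],
  [-1,0,0,0,0,0,0],
  [-1,0,0,0,0,0,0],
])

```text
time: 25.9
tool_pos: [601.8, 248.3, 37.4]
tool_rot: [0.0, 0.999, -0.038, -0.0]
force: [-0.2, 0.0, -0.5]
width: 58.1
finger_force: 54.1
```

Call:
play_rows([
  [0.9,0,0,0,0,0,0],
  [0.9,0,0,0,0,0,0],
  [0.9,0,0,0,0,0,0],
  [0.9,0,0,0,0,0,0],
  [0.9,0,0,-0.5,0,0,0],
  [0.9,0,0,-0.9,0,0,0],
  [0.9,0,0,-0.9,0,0,-0.05],
  [1,0,0,-0.9,0,0,-0.05],
  [1,0,0,-0.9,0,0,-0.05],
  [1,0,0,-0.6,0,0,0],
])

```text
time: 26.73
tool_pos: [603.1, 248.7, 135.2]
tool_rot: [-0.0, 0.997, 0.081, 0.002]
force: [-0.6, -0.9, 0.4]
width: 85.6
finger_force: 0.0
```

Call:
play_rows([
  [1,0,0,0,0,0,0],
])

```text
time: 26.82
tool_pos: [604.3, 249.1, 136.6]
tool_rot: [-0.001, 0.997, 0.078, 0.003]
force: [0.4, 0.4, 0.4]
width: 85.5
finger_force: 0.0
```

```bash
python3 go.py 432.1 -243.5 80 9.2
python3 - <<'E'
from fit import *
T=avg('top',3)
r=np.radians
for n,k,xy,zb,th in(('C','s',(432.1,-244),0,r(344.5)),('c1','c',(555.2,-131.4),0,None),('c2','c',(556,-247.3),0,None)):
    x,e=fitobj(T,k,xy,zb,th=th); print(n,np.round(x[:2],1),round(np.degrees(x[2]),1),round(e,1))
E
```

```text
pos [604.3 249.1 136.6] phi 9.0 tilt 0.37 j6 1.73 w 85.5 F [0.4 0.4 0.4] | rz total -0.003 then xyz units [-12.44  22.94   2.83]
C [ 432.1 -244. ] 344.5 12.6
c1 [ 555.3 -131.5] -3.6 15.9
c2 [ 556.  -247.3] -1.5 16.6
```

Call:
play_rows([
  [1,-0.518,0.956,0,0,0,0],
  [1,-0.518,0.956,0,0,0,0],
  [1,-0.518,0.956,0,0,0,0],
  [1,-0.518,0.956,0,0,0,0],
  [1,-0.518,0.956,0,0,0,0],
  [1,-0.518,0.956,0,0,0,0],
  [1,-0.518,0.956,0,0,0,0],
  [1,-0.518,0.956,0,0,0,0],
  [1,-0.518,0.956,0,0,0,0],
  [1,-0.518,0.956,0,0,0,0],
])

```text
time: 27.8
tool_pos: [528.3, 42.3, 130.0]
tool_rot: [-0.0, 0.997, 0.079, -0.002]
force: [1.0, -0.1, -0.5]
width: 85.5
finger_force: 0.0
```

Call:
play_rows([
  [1,-0.518,0.956,0,0,0,0],
  [1,-0.518,0.956,0,0,0,0],
  [1,-0.518,0.956,0,0,0,0],
  [1,-0.518,0.956,0,0,0,0],
  [1,-0.518,0.956,0,0,0,0],
  [1,-0.518,0.956,0,0,0,0],
  [1,-0.518,0.956,0,0,0,0],
  [1,-0.518,0.956,0,0,0,0],
  [1,-0.518,0.956,0,0,0,0],
  [1,-0.518,0.956,0.3,0,0,0],
])

```text
time: 28.63
tool_pos: [457.2, -162.8, 125.3]
tool_rot: [-0.0, 0.997, 0.079, -0.0]
force: [0.6, 0.5, -0.5]
width: 85.6
finger_force: 0.0
```

Call:
play_rows([
  [1,-0.518,0.956,0.5,0,0,0],
  [1,-0.518,0.956,0.5,0,0,0],
  [1,-0.518,0.956,0.5,0,0,0],
  [1,-0.518,0.956,0.5,0,0,0],
  [1,0,0,0.3,0,0,0],
  [1,0,0,0,0,0,0],
  [1,0,0,0,0,0,0],
  [1,0,0,0,0,0,0],
])

```text
time: 29.3
tool_pos: [429.3, -243.2, 79.7]
tool_rot: [-0.0, 0.997, 0.079, -0.0]
force: [-0.3, -0.3, 0.0]
width: 84.6
finger_force: 0.0
```

```bash
python3 go.py 432.1 -243.5 14 9.2
```

```text
pos [ 429.3 -243.2   79.7] phi 9.1 tilt 0.05 j6 0.79 w 84.6 F [-0.3 -0.3  0. ] | rz total -0.001 then xyz units [0.14 0.04 3.28]
```

Call:
play_rows([
  [1,0.13,0.03,0.8,0,0,0],
  [1,0,0,0.8,0,0,0],
  [1,0,0,0.8,0,0,0],
  [1,0,0,0.85,0,0,0],
  [1,0,0,0,0,0,0],
  [1,0,0,0,0,0,0],
  [1,0,0,0,0,0,0],
])

```text
time: 29.88
tool_pos: [432.7, -244.2, 16.1]
tool_rot: [0.0, 0.997, 0.08, 0.001]
force: [0.7, -0.3, -0.2]
width: 85.5
finger_force: 0.0
```

Call:
play_rows([
  [-1,0,0,0,0,0,0],
  [-1,0,0,0,0,0,0],
  [-1,0,0,0,0,0,0],
  [-1,0,0,0,0,0,0],
  [-1,0,0,0,0,0,0],
  [-1,0,0,0,0,0,0],
])

```text
time: 30.38
tool_pos: [432.9, -244.8, 16.6]
tool_rot: [0.001, 0.997, 0.079, 0.001]
force: [-1.5, 1.8, 8.4]
width: 58.1
finger_force: 52.8
```

```bash
python3 go.py 432.1 -243.5 14 9.2
```

```text
pos [ 432.9 -244.8   16.6] phi 9.1 tilt 0.13 j6 0.79 w 58.1 F [-1.5  1.8  8.4] | rz total -0.001 then xyz units [-0.03 -0.07  0.13]
```

Call:
play_rows([
  [-1,0,0,-0.7,0,0,0],
  [-1,0,0,-0.9,0,0,0.05],
  [-1,0,0,-0.9,0,0,0.05],
  [-1,0,0,-0.9,0,0,0.05],
  [-1,0,0,-0.9,0,0,0],
  [-1,0,0,-0.9,0,0,0],
  [-1,0,0,-0.9,0,0,0],
  [-1,0,0,-0.4,0,0,0],
  [-1,0,0,0,0,0,0],
])

```text
time: 31.13
tool_pos: [433.2, -245.2, 147.5]
tool_rot: [0.001, 0.999, -0.038, 0.002]
force: [0.7, -0.9, -1.3]
width: 57.4
finger_force: 54.9
```

```bash
python3 go.py 517.5 254.4 95 -4.4
```

```text
pos [ 433.2 -245.2  147.5] phi -4.4 tilt 0.27 j6 1.03 w 57.4 F [ 0.7 -0.9 -1.3] | rz total -0.0 then xyz units [  2.29 -25.23   2.63]
```

Call:
play_rows([
  [-1,0.088,-0.97,0,0,0,0],
  [-1,0.088,-0.97,0,0,0,0],
  [-1,0.088,-0.97,0,0,0,0],
  [-1,0.088,-0.97,0,0,0,0],
  [-1,0.088,-0.97,0,0,0,0],
  [-1,0.088,-0.97,0,0,0,0],
  [-1,0.088,-0.97,0,0,0,0],
  [-1,0.088,-0.97,0,0,0,0],
  [-1,0.088,-0.97,0,0,0,0],
  [-1,0.088,-0.97,0,0,0,0],
])

```text
time: 31.97
tool_pos: [463.5, -51.1, 143.3]
tool_rot: [-0.0, 0.999, -0.038, -0.001]
force: [0.5, -0.2, -1.3]
width: 57.6
finger_force: 54.9
```

Call:
play_rows([
  [-1,0.088,-0.97,0,0,0,0],
  [-1,0.088,-0.97,0,0,0,0],
  [-1,0.088,-0.97,0,0,0,0],
  [-1,0.088,-0.97,0,0,0,0],
  [-1,0.088,-0.97,0,0,0,0],
  [-1,0.088,-0.97,0,0,0,0],
  [-1,0.088,-0.97,0,0,0,0],
  [-1,0.088,-0.97,0,0,0,0],
  [-1,0.088,-0.97,0,0,0,0],
  [-1,0.088,-0.97,0,0,0,0],
])

```text
time: 32.8
tool_pos: [495.9, 140.7, 143.2]
tool_rot: [0.0, 0.999, -0.038, -0.001]
force: [0.3, -0.4, -2.6]
width: 57.5
finger_force: 54.9
```

Call:
play_rows([
  [-1,0.088,-0.97,0,0,0,0],
  [-1,0.088,-0.97,0,0,0,0],
  [-1,0.088,-0.97,0,0,0,0],
  [-1,0.088,-0.97,0,0,0,0],
  [-1,0.088,-0.97,0,0,0,0],
  [-1,0.088,-0.97,0.5,0,0,0],
  [-1,0,0,0.7,0,0,0],
  [-1,0,0,0.7,0,0,0],
  [-1,0,0,0.4,0,0,0],
  [-1,0,0,0,0,0,0],
])

```text
time: 33.63
tool_pos: [513.7, 254.2, 95.0]
tool_rot: [0.001, 0.999, -0.038, -0.003]
force: [-0.2, -0.0, -1.4]
width: 57.8
finger_force: 54.9
```

Call:
play_rows([
  [-1,0,0,0,0,0,0],
  [-1,0,0,0,0,0,0],
  [-1,0,0,0,0,0,0],
])

```text
time: 33.88
tool_pos: [516.8, 255.2, 100.0]
tool_rot: [-0.0, 0.999, -0.039, 0.001]
force: [-0.3, 0.2, -1.8]
width: 57.4
finger_force: 54.9
```

```bash
python3 go.py 517.5 254.4 70 -4.4
```

```text
pos [516.8 255.2 100. ] phi -4.4 tilt 0.1 j6 2.02 w 57.4 F [-0.3  0.2 -1.8] | rz total -0.0 then xyz units [0.04 0.04 1.5 ]
```

Call:
play_rows([
  [-1,0.04,0.04,0.4,0,0,0],
  [-1,0,0,0.4,0,0,0],
  [-1,0,0,0.4,0,0,0],
  [-1,0,0,0.3,0,0,0],
  [-1,0,0,0,0,0,0],
  [-1,0,0,0,0,0,0],
  [-1,0,0,0,0,0,0],
])

```text
time: 34.47
tool_pos: [516.8, 254.3, 68.9]
tool_rot: [0.0, 0.999, -0.038, -0.0]
force: [0.5, -0.8, -2.0]
width: 57.9
finger_force: 54.9
```

Call:
play_rows([
  [-1,0,0,0.26,0,0,0],
  [-1,0,0,0.26,0,0,0],
  [-1,0,0,0.26,0,0,0],
  [-1,0,0,0.26,0,0,0],
  [-1,0,0,0.26,0,0,0],
  [-1,0,0,0.26,0,0,0],
  [-1,0,0,0,0,0,0],
  [-1,0,0,0,0,0,0],
])

```text
time: 35.13
tool_pos: [516.7, 254.2, 37.2]
tool_rot: [0.0, 0.999, -0.038, -0.0]
force: [-0.5, -0.1, -2.3]
width: 58.1
finger_force: 54.9
```

Call:
play_rows([
  [0.9,0,0,0,0,0,0],
  [0.9,0,0,0,0,0,0],
  [0.9,0,0,0,0,0,0],
  [0.9,0,0,0,0,0,0],
  [0.9,0,0,-0.5,0,0,0],
  [0.9,0,0,-0.9,0,0,0],
  [0.9,0,0,-0.9,0,0,0],
  [1,0,0,-0.9,0,0,0],
  [1,0,0,-0.9,0,0,0],
  [1,0,0,-0.8,0,0,0],
])

```text
time: 35.97
tool_pos: [517.2, 254.5, 138.0]
tool_rot: [-0.0, 0.999, -0.038, 0.001]
force: [0.4, -0.2, -0.3]
width: 85.8
finger_force: 0.0
```

Call:
play_rows([
  [1,0,0,0,0,0,0],
  [1,0,0,0,0,0,0],
])

```text
time: 36.13
tool_pos: [517.9, 254.7, 137.6]
tool_rot: [-0.001, 0.999, -0.038, 0.002]
force: [0.1, 0.9, -0.1]
width: 85.0
finger_force: 0.0
```

```bash
python3 go.py 555.3 -130.7 80 -4.4
python3 - <<'E'
from fit import *
T=avg('top',3);cv2.imwrite('pics/t5.png',T['pixels'])
for n,k,xy,zb,th in(('c1','c',(555.2,-131.4),0,None),('c2','c',(556,-247.3),0,None)):
    x,e=fitobj(T,k,xy,zb,th=th); print(n,np.round(x[:2],1),round(np.degrees(x[2]),1),round(e,1))
E
```

```text
pos [517.9 254.7 137.6] phi -4.4 tilt 0.2 j6 2.02 w 85.0 F [ 0.1  0.9 -0.1] | rz total 0.0 then xyz units [ 3.34 19.07  2.88]
c1 [ 555.3 -131.5] 0.9 15.8
c2 [ 556.  -247.3] -1.5 16.7[ WARN:0@2.137] global loadsave.cpp:1063 imwrite_ Unsupported depth image for selected encoder is fallbacked to CV_8U.
```

Call:
play_rows([
  [1,0.167,0.954,0,0,0,0],
  [1,0.167,0.954,0,0,0,0],
  [1,0.167,0.954,0,0,0,0],
  [1,0.167,0.954,0,0,0,0],
  [1,0.167,0.954,0,0,0,0],
  [1,0.167,0.954,0,0,0,0],
  [1,0.167,0.954,0,0,0,0],
  [1,0.167,0.954,0,0,0,0],
  [1,0.167,0.954,0,0,0,0],
  [1,0.167,0.954,0,0,0,0],
])

```text
time: 37.12
tool_pos: [534.6, 60.5, 134.3]
tool_rot: [0.0, 0.999, -0.038, -0.001]
force: [-0.7, -0.3, -0.3]
width: 85.3
finger_force: 0.0
```

Call:
play_rows([
  [1,0.167,0.954,0,0,0,0],
  [1,0.167,0.954,0,0,0,0],
  [1,0.167,0.954,0,0,0,0],
  [1,0.167,0.954,0,0,0,0],
  [1,0.167,0.954,0,0,0,0],
  [1,0.167,0.954,0,0,0,0],
  [1,0.167,0.954,0.5,0,0,0],
  [1,0.167,0.954,0.7,0,0,0],
  [1,0.167,0.954,0.7,0,0,0],
  [1,0.167,0.954,0.7,0,0,0],
])

```text
time: 37.95
tool_pos: [553.3, -132.0, 81.8]
tool_rot: [-0.0, 0.999, -0.038, -0.001]
force: [0.6, 1.3, -0.5]
width: 85.2
finger_force: 0.0
```

Call:
play_rows([
  [1,0,0,0.2,0,0,0],
  [1,0,0,0,0,0,0],
  [1,0,0,0,0,0,0],
  [1,0,0,0,0,0,0],
])

```text
time: 38.28
tool_pos: [554.4, -130.5, 80.0]
tool_rot: [-0.0, 0.999, -0.038, 0.0]
force: [-0.7, 0.4, 0.9]
width: 85.5
finger_force: 0.0
```

```bash
python3 go.py 555.3 -130.7 8 -4.4
```

```text
pos [ 554.4 -130.5   80. ] phi -4.4 tilt 0.02 j6 1.33 w 85.5 F [-0.7  0.4  0.9] | rz total 0.0 then xyz units [0.05 0.01 3.6 ]
```

Call:
play_rows([
  [1,0.05,0,0.9,0,0,0],
  [1,0,0,0.9,0,0,0],
  [1,0,0,0.9,0,0,0],
  [1,0,0,0.8,0,0,0],
  [1,0,0,0,0,0,0],
  [1,0,0,0,0,0,0],
  [1,0,0,0,0,0,0],
])

```text
time: 38.87
tool_pos: [556.3, -131.1, 11.2]
tool_rot: [0.0, 0.999, -0.038, 0.001]
force: [0.1, -0.4, 0.3]
width: 85.2
finger_force: 0.0
```

Call:
play_rows([
  [-1,0,0,0,0,0,0],
  [-1,0,0,0,0,0,0],
  [-1,0,0,0,0,0,0],
  [-1,0,0,0,0,0,0],
  [-1,0,0,0,0,0,0],
  [-1,0,0,0,0,0,0],
], squeeze=25)

```text
time: 39.37
tool_pos: [556.5, -131.6, 11.7]
tool_rot: [0.0, 0.999, -0.038, 0.001]
force: [-1.7, 0.5, 6.4]
width: 65.2
finger_force: 27.3
```

Call:
play_rows([
  [-1,0,0,-0.7,0,0,0],
  [-1,0,0,-0.9,0,0,0],
  [-1,0,0,-0.9,0,0,0],
  [-1,0,0,-0.9,0,0,0],
  [-1,0,0,-0.9,0,0,0],
  [-1,0,0,-0.9,0,0,0],
  [-1,0,0,-0.9,0,0,0],
  [-1,0,0,-0.9,0,0,0],
  [-1,0,0,0,0,0,0],
  [-1,0,0,0,0,0,0],
])

```text
time: 40.2
tool_pos: [556.4, -131.8, 151.6]
tool_rot: [0.001, 0.999, -0.038, 0.002]
force: [-0.6, -0.2, -1.5]
width: 65.1
finger_force: 28.3
```

```bash
python3 go.py 565.8 365.7 110 -4.4;python3 - <<'E'
from h import *
S=shot('side');p=bot.sense()['tool_pos']
u=np.array(proj(S,p));print(u);x,y=(u-[30,30]).astype(int);print(x,y)
cv2.imwrite('pics/g3.png',cv2.resize(S['pixels'][y:y+60,x:x+60],(480,480),interpolation=cv2.INTER_CUBIC))
E
```

```text
pos [ 556.4 -131.8  151.6] phi -4.4 tilt 0.22 j6 1.33 w 65.1 F [-0.6 -0.2 -1.5] | rz total 0.0 then xyz units [ -1.44 -24.84   2.08]
[303.80744642 225.8563234 ]
273 195
```

View pics/g3.png

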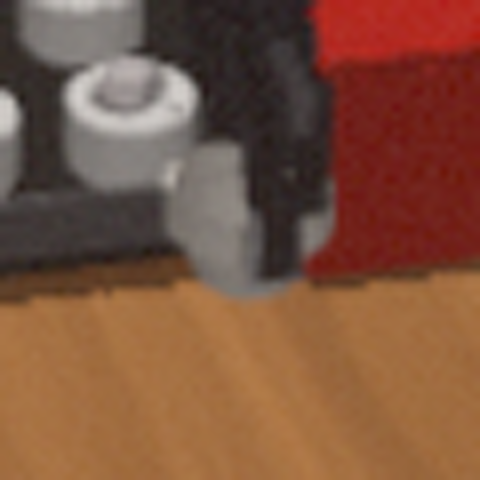

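Call:
play_rows([
  [-1,-0.053,-0.955,0,0,0,0],
  [-1,-0.053,-0.955,0,0,0,0],
  [-1,-0.053,-0.955,0,0,0,0],
  [-1,-0.053,-0.955,0,0,0,0],
  [-1,-0.053,-0.955,0,0,0,0],
  [-1,-0.053,-0.955,0,0,0,0],
  [-1,-0.053,-0.955,0,0,0,0],
  [-1,-0.053,-0.955,0,0,0,0],
  [-1,-0.053,-0.955,0,0,0,0],
  [-1,-0.053,-0.955,0,0,0,0],
])

```text
time: 41.08
tool_pos: [558.1, 60.8, 147.8]
tool_rot: [0.0, 0.999, -0.038, -0.001]
force: [0.9, -0.2, -0.1]
width: 65.0
finger_force: 28.3
```

Call:
play_rows([
  [-1,-0.053,-0.955,0,0,0,0],
  [-1,-0.053,-0.955,0,0,0,0],
  [-1,-0.053,-0.955,0,0,0,0],
  [-1,-0.053,-0.955,0,0,0,0],
  [-1,-0.053,-0.955,0,0,0,0],
  [-1,-0.053,-0.955,0,0,0,0],
  [-1,-0.053,-0.955,0,0,0,0],
  [-1,-0.053,-0.955,0,0,0,0],
  [-1,-0.053,-0.955,0,0,0,0],
  [-1,-0.053,-0.955,0,0,0,0],
])

```text
time: 41.92
tool_pos: [562.2, 251.7, 147.6]
tool_rot: [0.001, 0.999, -0.038, -0.001]
force: [0.2, -0.3, -0.2]
width: 64.8
finger_force: 28.3
```

Call:
play_rows([
  [-1,-0.053,-0.955,0,0,0,0],
  [-1,-0.053,-0.955,0,0,0,0],
  [-1,-0.053,-0.955,0,0,0,0],
  [-1,-0.053,-0.955,0,0,0,0],
  [-1,-0.053,-0.955,0,0,0,0],
  [-1,-0.053,-0.955,0.5,0,0,0],
  [-1,0,0,0.8,0,0,0],
  [-1,0,0,0.8,0,0,0],
  [-1,0,0,0.6,0,0,0],
  [-1,0,0,0,0,0,0],
])

```text
time: 42.75
tool_pos: [562.8, 364.3, 90.1]
tool_rot: [0.002, 0.999, -0.038, -0.004]
force: [-0.4, -0.5, -1.1]
width: 65.1
finger_force: 28.3
```

Call:
play_rows([
  [-1,0,0,0,0,0,0],
  [-1,0,0,0,0,0,0],
  [-1,0,0,0,0,0,0],
])

```text
time: 43.0
tool_pos: [566.6, 366.1, 97.1]
tool_rot: [-0.001, 0.999, -0.039, 0.001]
force: [-1.0, 1.0, -0.5]
width: 64.9
finger_force: 28.3
```

```bash
python3 go.py 566.9 365.8 70 -4.4
```

```text
pos [566.6 366.1  97.1] phi -4.4 tilt 0.12 j6 2.15 w 64.9 F [-1.   1.  -0.5] | rz total -0.0 then xyz units [0.01 0.01 1.36]
```

Call:
play_rows([
  [-1,0,0,0.35,0,0,0],
  [-1,0,0,0.35,0,0,0],
  [-1,0,0,0.35,0,0,0],
  [-1,0,0,0.3,0,0,0],
  [-1,0,0,0.25,0,0,0],
  [-1,0,0,0.25,0,0,0],
  [-1,0,0,0,0,0,0],
  [-1,0,0,0,0,0,0],
  [-1,0,0,0,0,0,0],
])

```text
time: 43.75
tool_pos: [565.9, 366.0, 58.9]
tool_rot: [-0.0, 0.999, -0.038, 0.0]
force: [-0.1, 0.3, -1.3]
width: 64.7
finger_force: 28.3
```

Call:
play_rows([
  [-1,0,0,0.25,0,0,0],
  [-1,0,0,0.25,0,0,0],
  [-1,0,0,0,0,0,0],
  [-1,0,0,0,0,0,0],
])

```text
time: 44.08
tool_pos: [566.5, 366.6, 48.9]
tool_rot: [-0.001, 0.999, -0.038, 0.001]
force: [4.2, 4.9, -1.9]
width: 64.5
finger_force: 30.8
```

Call:
play_rows([
  [0.9,0,0,0,0,0,0],
  [0.9,0,0,0,0,0,0],
  [0.9,0,0,0,0,0,0],
  [0.9,0,0,0,0,0,0],
  [0.9,0,0,-0.3,0,0,0],
  [0.9,0,0,-0.9,0,0,0],
  [0.9,0,0,-0.9,0,0,0],
  [1,0,0,-0.9,0,0,0],
  [1,0,0,-0.9,0,0,0],
  [1,0,0,-0.8,0,0,0],
])

```text
time: 44.92
tool_pos: [566.0, 365.9, 144.6]
tool_rot: [-0.0, 0.999, -0.038, 0.0]
force: [0.3, -0.6, 0.1]
width: 85.6
finger_force: 0.0
```

Call:
play_rows([
  [1,0,0,0,0,0,0],
  [1,0,0,0,0,0,0],
])

```text
time: 45.08
tool_pos: [566.6, 366.3, 144.2]
tool_rot: [-0.001, 0.999, -0.038, 0.001]
force: [-0.5, 0.3, -0.3]
width: 84.8
finger_force: 0.0
```

```bash
python3 go.py 556 -246.8 80 -4.4
python3 - <<'E'
from fit import *
T=avg('top',3);S=shot('side')
x,e=fitobj(T,'c',(556,-247.3),0); print(np.round(x[:2],1),e)
cv2.imwrite('pics/g4.png',np.hstack([cv2.resize(a.clip(0,255).astype(np.uint8),(400,400),interpolation=cv2.INTER_CUBIC) for a in(S['pixels'][155:235,230:310],T['pixels'][170:240,160:230])]))
E
```

```text
pos [566.6 366.3 144.2] phi -4.4 tilt 0.17 j6 2.15 w 84.8 F [-0.5  0.3 -0.3] | rz total 0.0 then xyz units [ 1.82 30.61  3.21]
[ 556.  -247.3] 16.705565047275613
```

View pics/g4.png

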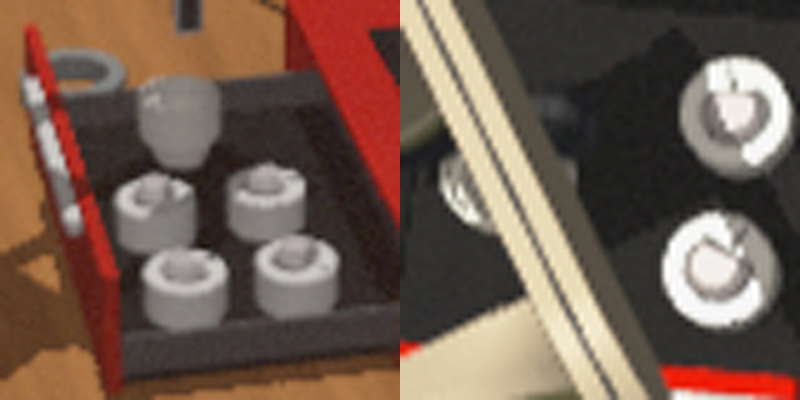

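The side view shows all four spacers down on their posts and the first cup nested upright. Next is cup 2.

Call:
play_rows([
  [1,0.057,0.957,0,0,0,0],
  [1,0.057,0.957,0,0,0,0],
  [1,0.057,0.957,0,0,0,0],
  [1,0.057,0.957,0,0,0,0],
  [1,0.057,0.957,0,0,0,0],
  [1,0.057,0.957,0,0,0,0],
  [1,0.057,0.957,0,0,0,0],
  [1,0.057,0.957,0,0,0,0],
  [1,0.057,0.957,0,0,0,0],
  [1,0.057,0.957,0,0,0,0],
])

```text
time: 46.12
tool_pos: [561.6, 173.1, 141.3]
tool_rot: [0.0, 0.999, -0.038, -0.001]
force: [0.6, 0.4, 0.9]
width: 85.2
finger_force: 0.0
```

Call:
play_rows([
  [1,0.057,0.957,0,0,0,0],
  [1,0.057,0.957,0,0,0,0],
  [1,0.057,0.957,0,0,0,0],
  [1,0.057,0.957,0,0,0,0],
  [1,0.057,0.957,0,0,0,0],
  [1,0.057,0.957,0,0,0,0],
  [1,0.057,0.957,0,0,0,0],
  [1,0.057,0.957,0,0,0,0],
  [1,0.057,0.957,0,0,0,0],
  [1,0.057,0.957,0,0,0,0],
])

```text
time: 46.95
tool_pos: [558.3, -18.4, 141.4]
tool_rot: [-0.0, 0.999, -0.038, -0.001]
force: [0.6, 0.4, -0.1]
width: 85.8
finger_force: 0.0
```

Call:
play_rows([
  [1,0.057,0.957,0,0,0,0],
  [1,0.057,0.957,0,0,0,0],
  [1,0.057,0.957,0,0,0,0],
  [1,0.057,0.957,0,0,0,0],
  [1,0.057,0.957,0,0,0,0],
  [1,0.057,0.957,0,0,0,0],
  [1,0.057,0.957,0,0,0,0],
  [1,0.057,0.957,0.5,0,0,0],
  [1,0.057,0.957,0.7,0,0,0],
  [1,0.057,0.957,0.7,0,0,0],
])

```text
time: 47.78
tool_pos: [555.5, -210.1, 103.5]
tool_rot: [-0.0, 0.999, -0.038, -0.0]
force: [0.8, -0.3, 0.2]
width: 85.6
finger_force: 0.0
```

Call:
play_rows([
  [1,0.057,0.957,0.7,0,0,0],
  [1,0.057,0.957,0.6,0,0,0],
  [1,0,0,0,0,0,0],
  [1,0,0,0,0,0,0],
  [1,0,0,0,0,0,0],
  [1,0,0,0,0,0,0],
])

```text
time: 48.28
tool_pos: [555.6, -246.8, 79.1]
tool_rot: [-0.0, 0.999, -0.038, 0.0]
force: [-0.6, 0.5, 1.0]
width: 85.2
finger_force: 0.0
```

```bash
python3 go.py 556 -246.8 8 -4.4
```

```text
pos [ 555.6 -246.8   79.1] phi -4.4 tilt 0.03 j6 1.14 w 85.2 F [-0.6  0.5  1. ] | rz total 0.0 then xyz units [ 0.02 -0.    3.56]
```

Call:
play_rows([
  [1,0,0,0.9,0,0,0],
  [1,0,0,0.9,0,0,0],
  [1,0,0,0.9,0,0,0],
  [1,0,0,0.8,0,0,0],
  [1,0,0,0,0,0,0],
  [1,0,0,0,0,0,0],
  [1,0,0,0,0,0,0],
])

```text
time: 48.87
tool_pos: [556.2, -247.5, 10.2]
tool_rot: [0.0, 0.999, -0.038, 0.001]
force: [0.3, -0.3, 0.6]
width: 85.5
finger_force: 0.0
```

Call:
play_rows([
  [-1,0,0,0,0,0,0],
  [-1,0,0,0,0,0,0],
  [-1,0,0,0,0,0,0],
  [-1,0,0,0,0,0,0],
  [-1,0,0,0,0,0,0],
  [-1,0,0,0,0,0,0],
], squeeze=25)

```text
time: 49.37
tool_pos: [556.6, -248.2, 10.8]
tool_rot: [0.001, 0.999, -0.038, 0.001]
force: [-1.6, 2.4, 6.0]
width: 65.0
finger_force: 28.2
```

Call:
play_rows([
  [-1,0,0,-0.7,0,0,0],
  [-1,0,0,-0.9,0,0,0],
  [-1,0,0,-0.9,0,0,0],
  [-1,0,0,-0.9,0,0,0],
  [-1,0,0,-0.9,0,0,0],
  [-1,0,0,-0.9,0,0,0],
  [-1,0,0,-0.9,0,0,0],
  [-1,0,0,-0.9,0,0,0],
  [-1,0,0,0,0,0,0],
  [-1,0,0,0,0,0,0],
])

```text
time: 50.2
tool_pos: [556.3, -248.2, 151.1]
tool_rot: [0.001, 0.999, -0.038, 0.002]
force: [0.5, -0.6, -0.1]
width: 64.9
finger_force: 28.2
```

```bash
python3 go.py 566.3 366.2 110 -4.4
python3 - <<'E'
from fit import *
T=avg('top',3)
x,e=fitobj(T,'c',(566,366),36); print(np.round(x[:2],1),e)
x,e=fitobj(T,'c',(566,366),20); print(np.round(x[:2],1),e)
for xy,a in(((601.8,247.9),6.2),((592.8,138.3),-48),((516.9,254.4),-29),((508.5,145.1),27)):
    x,e=fitobj(T,'s',xy,20,th=np.radians(a)); print(np.round(x[:2]-xy,1),np.degrees(x[2])-a,e)
E
```

```text
pos [ 556.3 -248.2  151.1] phi -4.4 tilt 0.23 j6 1.14 w 64.9 F [ 0.5 -0.6 -0.1] | rz total 0.0 then xyz units [ -1.86 -30.67   2.06]
[565.  365.5] 20.02352091772423
[568.1 369.6] 20.920483038286886
[-0.4 -0.3] 33.40680293644719 36.70589014590794
[-1.1 -0.3] 28.491416553234547 38.63811401432522
[-0.7 -1.3] 8.920434474429271 42.004858927924815
[2.1 1.3] -1.5841479126721758 44.012953060156086
```

Call:
play_rows([
  [-1,-0.058,-0.958,0,0,0,0],
  [-1,-0.058,-0.958,0,0,0,0],
  [-1,-0.058,-0.958,0,0,0,0],
  [-1,-0.058,-0.958,0,0,0,0],
  [-1,-0.058,-0.958,0,0,0,0],
  [-1,-0.058,-0.958,0,0,0,0],
  [-1,-0.058,-0.958,0,0,0,0],
  [-1,-0.058,-0.958,0,0,0,0],
  [-1,-0.058,-0.958,0,0,0,0],
  [-1,-0.058,-0.958,0,0,0,0],
])

```text
time: 51.18
tool_pos: [557.2, -54.5, 147.1]
tool_rot: [-0.0, 0.999, -0.038, -0.001]
force: [-0.2, 0.5, 0.2]
width: 65.1
finger_force: 28.2
```

Call:
play_rows([
  [-1,-0.058,-0.958,0,0,0,0],
  [-1,-0.058,-0.958,0,0,0,0],
  [-1,-0.058,-0.958,0,0,0,0],
  [-1,-0.058,-0.958,0,0,0,0],
  [-1,-0.058,-0.958,0,0,0,0],
  [-1,-0.058,-0.958,0,0,0,0],
  [-1,-0.058,-0.958,0,0,0,0],
  [-1,-0.058,-0.958,0,0,0,0],
  [-1,-0.058,-0.958,0,0,0,0],
  [-1,-0.058,-0.958,0,0,0,0],
])

```text
time: 52.02
tool_pos: [560.4, 137.1, 147.0]
tool_rot: [0.0, 0.999, -0.038, -0.001]
force: [1.1, -0.0, -0.8]
width: 65.1
finger_force: 28.2
```

Call:
play_rows([
  [-1,-0.058,-0.958,0,0,0,0],
  [-1,-0.058,-0.958,0,0,0,0],
  [-1,-0.058,-0.958,0,0,0,0],
  [-1,-0.058,-0.958,0,0,0,0],
  [-1,-0.058,-0.958,0,0,0,0],
  [-1,-0.058,-0.958,0,0,0,0],
  [-1,-0.058,-0.958,0,0,0,0],
  [-1,-0.058,-0.958,0,0,0,0],
  [-1,-0.058,-0.958,0,0,0,0],
  [-1,-0.058,-0.958,0,0,0,0],
])

```text
time: 52.85
tool_pos: [563.5, 328.7, 146.8]
tool_rot: [0.001, 0.999, -0.038, -0.001]
force: [0.2, 1.0, -0.8]
width: 64.8
finger_force: 28.2
```

Call:
play_rows([
  [-1,-0.058,-0.958,0,0,0,0],
  [-1,-0.058,-0.958,0,0,0,0],
  [-1,0,0,0.5,0,0,0],
  [-1,0,0,0.7,0,0,0],
  [-1,0,0,0.5,0,0,0],
  [-1,0,0,0,0,0,0],
  [-1,0,0,0,0,0,0],
  [-1,0,0,0,0,0,0],
  [-1,0,0,0,0,0,0],
  [-1,0,0,0,0,0,0],
])

```text
time: 53.68
tool_pos: [565.9, 366.5, 115.7]
tool_rot: [-0.0, 0.999, -0.039, 0.001]
force: [-0.6, -0.9, -1.3]
width: 64.9
finger_force: 28.3
```

```bash
python3 go.py 566 365.8 64 -4.4
```

```text
pos [565.9 366.5 115.7] phi -4.4 tilt 0.09 j6 2.15 w 64.9 F [-0.6 -0.9 -1.3] | rz total -0.0 then xyz units [0.01 0.03 2.59]
```

Call:
play_rows([
  [-1,0,0.03,0.4,0,0,0],
  [-1,0,0,0.4,0,0,0],
  [-1,0,0,0.35,0,0,0],
  [-1,0,0,0.35,0,0,0],
  [-1,0,0,0.3,0,0,0],
  [-1,0,0,0.25,0,0,0],
  [-1,0,0,0,0,0,0],
  [-1,0,0,0,0,0,0],
  [-1,0,0,0,0,0,0],
])

```text
time: 54.43
tool_pos: [565.4, 366.1, 74.0]
tool_rot: [-0.0, 0.999, -0.038, 0.0]
force: [-0.1, -0.1, -0.6]
width: 65.0
finger_force: 28.3
```

Call:
play_rows([
  [-1,0,0,0.25,0,0,0],
  [-1,0,0,0.25,0,0,0],
  [-1,0,0,0,0,0,0],
  [-1,0,0,0,0,0,0],
])

```text
time: 54.77
tool_pos: [565.3, 366.1, 63.8]
tool_rot: [-0.0, 0.999, -0.038, 0.0]
force: [0.9, 0.9, 1.0]
width: 64.7
finger_force: 30.9
```

Call:
play_rows([
  [0.9,0,0,0,0,0,0],
  [0.9,0,0,0,0,0,0],
  [0.9,0,0,0,0,0,0],
  [0.9,0,0,0,0,0,0],
  [0.9,0,0,-0.3,0,0,0],
  [0.9,0,0,-0.9,0,0,0],
  [0.9,0,0,-0.9,0,0,0],
  [1,0,0,-0.9,0,0,0],
  [1,0,0,-0.9,0,0,0],
  [1,0,0,-0.9,0,0,0],
])

```text
time: 55.6
tool_pos: [565.1, 366.0, 161.1]
tool_rot: [-0.0, 0.999, -0.038, 0.0]
force: [0.4, -0.7, 0.7]
width: 85.0
finger_force: 0.0
```

Call:
play_rows([
  [-1,-0.3,0.9,-0.4,0,0,0],
  [-1,-0.3,0.9,0,0,0,0],
  [-1,-0.3,0.9,0,0,0,0],
  [-1,-0.3,0.9,0,0,0,0],
  [-1,-0.3,0.9,0,0,0,0],
  [-1,-0.3,0.9,0,0,0,0],
  [-1,-0.9,0,0,0,0,0],
  [-1,-0.9,0,0,0,0,0],
  [-1,0,0,0,0,0,0],
])

```text
time: 56.35
tool_pos: [482.9, 263.8, 168.0]
tool_rot: [-0.0, 0.999, -0.038, -0.001]
force: [-0.0, 0.1, 0.3]
width: 0.0
finger_force: 0.0
```

Run:
```python
from fit import *
import pickle
T,_=pickle.load(open('avg0.pkl','rb'))
for uv,z in(((144.5,230.5),110),((277,243),110),((172.7,238),107),((247.7,244),107)): print(atz(T,uv,z).round(1))
T=avg('top',2);S=shot('side');print(bot.sense()['tool_pos'],bot.sense()['time'])
cv2.imwrite('pics/g5.png',np.hstack([cv2.resize(a.clip(0,255).astype(np.uint8),(400,400),interpolation=cv2.INTER_CUBIC) for a in(S['pixels'][155:235,230:310],T['pixels'][150:250,140:240])]))
```

```text
[464.8 448.9 110. ]
[433.4  64.4 110. ]
[444.3 367.1 107. ]
[429.6 149.4 107. ]
[485.54021252 263.9854814  168.36847547] 56.5
```

View pics/g5.png

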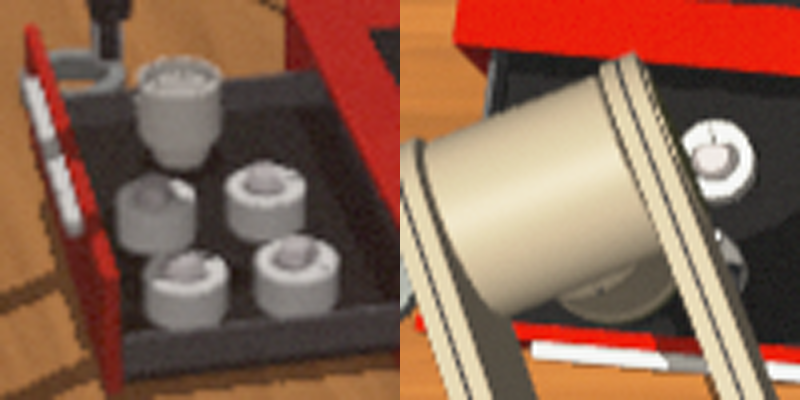

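Call:
play_rows([
  [-1,-0.9,0,0,0,0,0],
  [-1,-0.9,0,0,0,0,0],
  [-1,-0.9,0,0,0,0,0],
  [-1,-0.9,0,0,0,0,0],
  [-1,-0.9,0,0,0,0,0],
  [-1,-0.3,0,0,0,0,0],
  [-1,0,0,0,0,0,0],
  [-1,0,0,0,0,0,0],
])

```text
time: 57.17
tool_pos: [390.3, 271.4, 168.1]
tool_rot: [-0.0, 0.999, -0.038, 0.001]
force: [0.3, -0.3, 0.9]
width: -0.0
finger_force: 0.0
```

```bash
python3 go.py 392 261.5 92 -4.4
```

```text
pos [390.3 271.4 168.1] phi -4.4 tilt 0.07 j6 2.15 w -0.0 F [ 0.3 -0.3  0.9] | rz total 0.0 then xyz units [0.12 0.49 3.81]
```

Call:
play_rows([
  [-1,0,0.2,0.8,0,0,0],
  [-1,0,0.3,0.8,0,0,0],
  [-1,0,0,0.8,0,0,0],
  [-1,0,0,0.8,0,0,0],
  [-1,0,0,0.6,0,0,0],
  [-1,0,0,0,0,0,0],
  [-1,0,0,0,0,0,0],
  [-1,0,0,0,0,0,0],
])

```text
time: 57.83
tool_pos: [389.5, 261.4, 92.5]
tool_rot: [-0.0, 0.999, -0.038, 0.0]
force: [0.1, -0.7, -0.4]
width: 0.5
finger_force: 0.0
```

Call:
play_rows([
  [-1,0.3,0,0,0,0,0],
  [-1,0.3,0,0,0,0,0],
  [-1,0.3,0,0,0,0,0],
  [-1,0.3,0,0,0,0,0],
  [-1,0.3,0,0,0,0,0],
  [-1,0.3,0,0,0,0,0],
  [-1,0.3,0,0,0,0,0],
  [-1,0.3,0,0,0,0,0],
  [-1,0.3,0,0,0,0,0],
])

```text
time: 58.58
tool_pos: [442.7, 257.1, 91.6]
tool_rot: [0.0, 0.999, -0.038, -0.0]
force: [-3.5, 1.3, 2.3]
width: -0.2
finger_force: 2.2
```

Call:
play_rows([
  [-1,0.35,0,0,0,0,0],
  [-1,0.35,0,0,0,0,0],
  [-1,0.35,0,0,0,0,0],
  [-1,0.35,0,0,0,0,0],
  [-1,0.35,0,0,0,0,0],
  [-1,0.35,0,0,0,0,0],
  [-1,0.35,0,0,0,0,0],
  [-1,0.35,0,0,0,0,0],
  [-1,0.35,0,0,0,0,0],
  [-1,0.35,0,0,0,0,0],
])

```text
time: 59.42
tool_pos: [512.8, 251.7, 91.6]
tool_rot: [-0.0, 0.999, -0.038, -0.0]
force: [-4.3, 2.0, 1.0]
width: -0.1
finger_force: 2.3
```

Call:
play_rows([
  [-1,0.35,0,0,0,0,0],
  [-1,0.35,0,0,0,0,0],
  [-1,0.35,0,0,0,0,0],
  [-1,0.35,0,0,0,0,0],
  [-1,0.35,0,0,0,0,0],
  [-1,0.35,0,0,0,0,0],
  [-1,0.35,0,0,0,0,0],
  [-1,0.35,0,0,0,0,0],
  [-1,0.35,0,0,0,0,0],
  [-1,0.35,0,0,0,0,0],
])

```text
time: 60.25
tool_pos: [582.7, 246.4, 91.6]
tool_rot: [-0.0, 0.999, -0.038, -0.0]
force: [-4.0, 2.0, 2.1]
width: 0.3
finger_force: 2.3
```

Call:
play_rows([
  [-1,0.2,0,0,0,0,0],
  [-1,0.2,0,0,0,0,0],
  [-1,0.2,0,0,0,0,0],
  [-1,0.2,0,0,0,0,0],
  [-1,0.2,0,0,0,0,0],
  [-1,0.2,0,0,0,0,0],
])

```text
time: 60.75
tool_pos: [606.2, 244.4, 91.7]
tool_rot: [0.0, 0.999, -0.038, -0.0]
force: [-4.6, 1.2, 2.3]
width: 0.2
finger_force: 2.1
```

Call:
play_rows([
  [-1,0.15,0,0,0,0,0],
  [-1,0.15,0,0,0,0,0],
  [-1,0.15,0,0,0,0,0],
  [-1,0.15,0,0,0,0,0],
  [-1,0.15,0,0,0,0,0],
])

```text
time: 61.17
tool_pos: [621.2, 243.3, 91.7]
tool_rot: [0.0, 0.999, -0.038, -0.0]
force: [-4.2, 1.6, 2.0]
width: -0.1
finger_force: 2.1
```

Call:
play_rows([
  [-1,0.12,0,0,0,0,0],
  [-1,0.12,0,0,0,0,0],
  [-1,0.12,0,0,0,0,0],
])

```text
time: 61.42
tool_pos: [624.7, 243.0, 91.6]
tool_rot: [0.0, 0.999, -0.038, -0.004]
force: [-32.5, -0.8, 21.1]
width: -0.3
finger_force: 16.8
```

Call:
play_rows([
  [-1,-0.3,0,0,0,0,0],
  [-1,-0.6,0,0,0,0,0],
  [-1,-0.9,0,0,0,0,0],
  [-1,-0.9,0,0,0,0,0],
  [-1,-0.9,0,-0.5,0,0,0],
  [-1,-0.9,0,-0.8,0,0,0],
  [-1,-0.9,0,-0.8,0,0,0],
  [-1,-0.9,0,-0.8,0,0,0],
  [-1,0,0,0,0,0,0],
  [-1,0,0,0,0,0,0],
])

```text
time: 62.25
tool_pos: [503.7, 252.9, 151.4]
tool_rot: [-0.001, 0.999, -0.038, 0.002]
force: [0.2, 1.0, -0.1]
width: 0.2
finger_force: 0.0
```

Call:
play_rows([
  [-1,0,0.9,0,0,0,0],
  [-1,0,0.9,0,0,0,0],
  [-1,0,0.9,0,0,0,0],
  [-1,0,0.9,0,0,0,0],
  [-1,0,0.9,0,0,0,0],
  [-1,0,0.9,0,0,0,0],
  [-1,0,0.9,0,0,0,0],
  [-1,0,0.9,0,0,0,0],
  [-1,0,0,0,0,0,0],
  [-1,0,0,0,0,0,0],
])

```text
time: 63.08
tool_pos: [491.9, 107.8, 148.9]
tool_rot: [0.0, 0.999, -0.04, -0.0]
force: [0.5, 0.9, 0.5]
width: 0.1
finger_force: 0.0
```

Run:
```python
from h import *
T=shot('top');S=shot('side');print(bot.sense()['tool_pos'],bot.sense()['force'])
cv2.imwrite('pics/g6.png',np.hstack([cv2.resize(a,(400,400),interpolation=cv2.INTER_CUBIC) for a in(S['pixels'][130:270,230:370],T['pixels'][110:250,140:280])]))
```

```text
[491.7696037  109.05138736 149.2131749 ] [0.46043791 0.67357534 0.67293584]
```

View pics/g6.png

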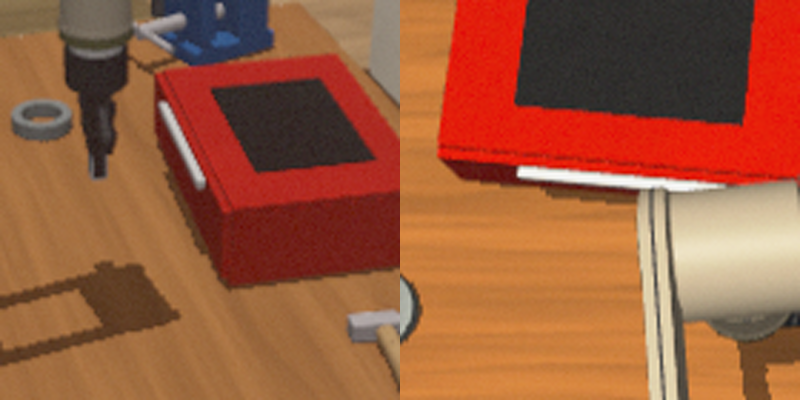

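The drawer is flush with the chest and the robot is clear of it.

```bash
python3 -c "
from workcell import bot
print(bot.close_job())"
```

```text
the job is handed in; nothing more can be done
None
```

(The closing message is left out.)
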